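# Complete the pinwheel layer of chip-carrier cases on the transfer slab

## Robot

A 6-joint arm with a two-finger parallel gripper is mounted at the origin on the work surface. World frame = base frame: x ahead of the robot, y to its left, z up, the work surface at z = 0. Lengths are in m, angles in degrees, forces in N, time in s.
With the tool pointing down it reaches from about 0.375 to 0.9 m from the base axis. Payload 3.1 kg.
Tool frame: the origin (TCP) lies at the very end of the fingers, on their centre line; the grasp point (between the pads) lies 19 mm behind it (bot.tcp_to_grasp is the distance from the TCP to the grasp point, in m); z points along the fingers, y is the direction in which the jaws open and shut (so a half turn about z gives the same grasp; the last joint's range is limited). The gripper opens to 87 mm and grips with 3 to 60 N. Pads are 19 mm wide; open, the fingers measure 117 mm over their backs; the gripper's body (75 mm by 190 mm) begins 51 mm behind the grasp point.
Start: joints at [-82.477, 30.224, 82.088, -0, 67.689, -10.227], TCP at [0.191, -0.595, 0.223] pointing down, gripper open.
Joint ranges: [-176.69, 176.69], [-43.24, 126.21], [12.49, 139.97], [-82, 262], [0, 151.66], [-163.58, 163.58]. Speed limits (degrees/s): [159.86, 159.86, 180, 180, 180, 180].

## Interface

Orientations are given as a 3x3 rotation matrix whose columns are the frame's x, y, z axes.
In Python, from rig import telemetry, eyes, order, bot gives the robot as it stands. The module is installed in compiled form; this text tells all that it offers.
- The arm moves only by the tool servo_tool, never from a script. Its argument "targets" is a list of rows, each a list of 2 entries, a list of its own where there are three numbers: the shift along the tool's x, y, z in m, then the turn, a rotation vector about the tool's x, y, z in rad. In form: [[[tx, ty, tz], [wx, wy, wz]], ...]. A call has 1 to 12 rows; each row is the pose to reach, as a shift and turn from the pose commanded when the call began, along the tool's axes at that moment; what a row does not reach only later rows make up. A row lasts 1/8 s, in which the tool goes at most 62.5 mm and 10.7 degrees, less where a joint would pass 70% of its speed; a pose out of reach is approached as far as the arm can. A call with a gripper value outside its range is refused whole. "gripper" is the finger opening in m, from 0 to 0.087, set as the call begins (left out, the last holds). The fingers move at their own pace and stop on an object; the grip force is fixed at half the most. Time passes only in rows, so rows that repeat a pose let the fingers close. It gives the time, the measured TCP pose, the force and the opening at its end, in the units of the state.
- telemetry.read_state(): the state, without advancing time (a new reading comes with each control period).
- eyes.capture(name): name is "side" or "top" or "wrist"; returns a dict with "pixels" (480x640x3 uint8, blue, green, red), "intrinsics" (3x3 intrinsics, pixels), "extrinsics" (4x4, takes a point from camera to world coordinates); the wrist camera has in their place "T_tool_cam" (4x4, takes a point from camera to tool coordinates, whose origin is the TCP and whose axes are the flange's). Camera axes: x right, y down, z forward; pixel columns grow to the right and rows downward; lengths in m; the calibration is good to about 2 mm. A picture is of the moment at which its call begins: read the wrist's pose just before it. There is no depth.
- order.hand_in(): hands the job in, once; it reports no verdict.
The state is a dict: "time_s": time; "joint_positions": joint angles; "qvel": joint speeds; "tau": joint torques, N m; "position": TCP position; "tcp_rot": TCP orientation; "force": force on the tool from outside, world axes, zero at the start; "moment": the same for the moment, N m; "opening": opening from 0.0 (shut) to 1.0 (fully open).
Only numpy, scipy, OpenCV 4.12 (cv2) and the standard library are available. Lean on these libraries where they do the work, as an engineer would, in place of code of your own. Each camera call takes 0.05 s, during which the arm holds its last target. There are 200 camera calls.

## Task

Take the two cases out of the sloping rack and finish the pinwheel layer on the pallet slab: lower one gently, without dropping it, onto each of the two empty black pads, lying flat and squarely covering its pad, lid up; either case may go on either pad. Leave the two cases that already stand on the slab in their places and do not disturb the other things on the bench.

Things in the scene. Friction and masses are not known exactly. Their poses are not given: they have to be found in the camera images.
- case_a: white case with blue lid, 60 (x) by 100 (y) by 40 mm high, 0.18 to 0.35 kg; centred on the lid an orange grip rib 14 mm wide (x), 56 mm long (y), 30 mm high (top 70 mm above the underside). Origin: centre of the underside; z out of the lid. A half turn looks the same. Stands already in its place on pad1; leave it there.
- case_b: white case with blue lid, 60 (x) by 100 (y) by 40 mm high, 0.18 to 0.35 kg; centred on the lid an orange grip rib 14 mm wide (x), 56 mm long (y), 30 mm high (top 70 mm above the underside). Origin: centre of the underside; z out of the lid. A half turn looks the same. Stands already in its place on pad3; leave it there.
- case_c: white case with blue lid, 60 (x) by 100 (y) by 40 mm high, 0.18 to 0.35 kg; centred on the lid an orange grip rib 14 mm wide (x), 56 mm long (y), 30 mm high (top 70 mm above the underside). Origin: centre of the underside; z out of the lid. A half turn looks the same. Starts in the sloping rack, long side across the slope; to be moved.
- case_d: white case with blue lid, 60 (x) by 100 (y) by 40 mm high, 0.18 to 0.35 kg; centred on the lid an orange grip rib 14 mm wide (x), 56 mm long (y), 30 mm high (top 70 mm above the underside). Origin: centre of the underside; z out of the lid. A half turn looks the same. Starts in the sloping rack beside case_c; to be moved.
- slab: fixed aluminium pallet slab, 184 x 184 x 12 mm, any yaw, origin at the centre of its underside. Four black rubber pads 60 x 100 mm, 4 mm thick (tops 16 mm above the bench) form a pinwheel round a yellow block (30 mm square, top 36 mm above the bench). Long side of pads 1 and 3 along slab x, of 2 and 4 along y; 8 mm between neighbours. Pads 2 and 4 start empty.
- pad1 (a point): centre of the top face of pad 1, -34 mm along x and 54 mm along y from the slab's centre; axes as the slab's; occupied at the start by case_a
- pad2 (a point): centre of the top face of pad 2, 54 mm along x and 34 mm along y from the slab's centre; axes as the slab's; empty at the start, long side along y
- pad3 (a point): centre of the top face of pad 3, 34 mm along x and -54 mm along y from the slab's centre; axes as the slab's; occupied at the start by case_b
- pad4 (a point): centre of the top face of pad 4, -54 mm along x and -34 mm along y from the slab's centre; axes as the slab's; empty at the start, long side along y
- rack: fixed steel rack, 260 mm wide (y), 125 deep (x), about 80 high; origin at the centre of its base. Its shelf slopes 30 degrees: low edge with a 14 mm lip at -x, towards the robot, rising along +x; 16 mm cheeks at the ends. Two cases lie on it against the lip, side by side about 20 mm apart, long sides along y, lids tilted towards the robot.
- objective: brass microscope objective standing on its nose, 34 mm across, 50 mm tall; bystander, origin at the centre of its underside.
- shipper: clear round wafer shipper lying flat, 84 mm across, 18 mm thick; bystander, origin at the centre of its underside.
- bottle: amber bottle, 60 mm across, 140 mm tall; bystander, origin at the centre of its underside.
- driver: screwdriver lying on the bench, 150 mm long; bystander.
- cup: steel cup, mouth 70 mm across, 60 mm tall; bystander, origin at the centre of its underside.
- maskbox: flat black mask box, 110 x 110 x 25 mm; bystander, origin at the centre of its underside.
Not all that is in view belongs to the job. Leave any green look-alike of the case_c alone.

How it is judged (in metres and radians):
At the end, for the whole second after the job is handed in: case_c and case_d rest on pad2 and pad4, one on each: centred within 10 mm, long side within 0.12 rad, underside within 4 mm of the pad's top, upright within 0.06 rad, still (under 0.02 m/s). case_a on pad1 and case_b on pad3 rest likewise, within 15 mm and 0.17 rad (((horizontal distance between case_c and pad2 below 0.01 m and angle between the y axis of each of case_c, case_d and the y axis of slab, either way round below 0.12 rad and z of case_c in the frame of pad2 between -0.004 and 0.004 m and angle between each of case_c, case_d's own z axis and vertical below 0.06 rad and linear speed of each of case_c, case_d below 0.02 m/s and horizontal distance between case_d and pad4 below 0.01 m and z of case_d in the frame of pad4 between -0.004 and 0.004 m) or (horizontal distance between case_d and pad2 below 0.01 m and angle between the y axis of each of case_d, case_c and the y axis of slab, either way round below 0.12 rad and z of case_d in the frame of pad2 between -0.004 and 0.004 m and angle between each of case_d, case_c's own z axis and vertical below 0.06 rad and linear speed of each of case_d, case_c below 0.02 m/s and horizontal distance between case_c and pad4 below 0.01 m and z of case_c in the frame of pad4 between -0.004 and 0.004 m)) and horizontal distance between case_a and pad1 below 0.015 m and angle between the y axis of each of case_a, case_b and the x axis of slab, either way round below 0.17 rad and z of case_a in the frame of pad1 between -0.004 and 0.004 m and angle between each of case_a, case_b's own z axis and vertical below 0.06 rad and linear speed of each of case_a, case_b below 0.02 m/s and horizontal distance between case_b and pad3 below 0.015 m and z of case_b in the frame of pad3 between -0.004 and 0.004 m); the robot touches nothing.
It fails at once if a bystander (objective, shipper, bottle, driver, cup, maskbox) is shifted by more than 30 mm (distance of any of objective, shipper, bottle, driver, cup, maskbox from where it was at the start of the episode above 0.03 m).
It fails at once if case_a or case_b, already in place, is shifted by more than 15 mm (distance of any of case_a, case_b from where it was at the start of the episode above 0.015 m).
It fails at once if case_c or case_d comes down on the slab at more than 0.5 m/s (dropped or slammed) ((z of case_c in the frame of slab below 0.035 m and horizontal distance between case_c and slab below 0.13 m and linear speed of case_c above 0.5 m/s) or (z of case_d in the frame of slab below 0.035 m and horizontal distance between case_d and slab below 0.13 m and linear speed of case_d above 0.5 m/s)).
It also fails if it takes over 72 s, if anything falls off the work surface, if the arm or the gripper's body presses on something with over 40 N, if the wrist force passes 120 N, or if a joint passes its speed limit or range.

## Working session

There is one attempt and no reset: what is moved stays moved. The work goes in short steps, Python scripts to look and compute and a tool call to move; the robot and the scene stay as the last step left them, time stands still between calls to the robot, and variables do not carry over. Pictures are saved under pics/ and viewed, about 8 in all and at most 12, crops included, and the job is handed in when it is done.

Besides the shell and the picture viewer there is one more tool, called after "Emit:" by a JSON object that holds its "method" and its "body", one argument or row to a line. servo_tool: Moves the arm, as the interface text tells. Its arguments: {"type":"object","properties":{"targets":{"type":"array","items":{"type":"array"}},"gripper":{"type":"number"}},"required":["targets"]}

```bash
mkdir -p pics; cat > h.py <<'E'
import numpy as np, cv2
from rig import telemetry, eyes, order, bot
def snap(n,f):
    s=telemetry.read_state(); c=eyes.capture(n); im=np.array(c["pixels"]); cv2.imwrite("pics/"+f,im)
    K=np.array(c["intrinsics"])
    if n=="wrist":
        T=np.eye(4);T[:3,:3]=np.array(s["tcp_rot"]);T[:3,3]=s["position"];T=T@np.array(c["T_tool_cam"])
    else: T=np.array(c["extrinsics"])
    np.savez("pics/"+f+".npz",K=K,T=T); return im,K,T
def ray(K,T,uv,z):
    uv=np.atleast_2d(uv).astype(float); d=np.c_[uv,np.ones(len(uv))]@np.linalg.inv(K).T@T[:3,:3].T
    o=T[:3,3]; return o+d*((z-o[2])/d[:,2])[:,None]
def proj(K,T,P):
    p=(np.atleast_2d(P)-T[:3,3])@T[:3,:3]; q=p@K.T; return q[:,:2]/q[:,2:]
E
python3 - <<'E'
from h import *
a,K,T=snap("top","top1.png"); print(K,T)
b,K,T=snap("side","side1.png"); print(K,T)
s=telemetry.read_state(); print(s)
E
```

```text
[[446.25445006   0.         327.001417  ]
 [  0.         446.25445006 244.92998267]
 [  0.           0.           1.        ]] [[-0.02397857 -0.98897933  0.14609897  0.43579611]
 [-0.99968822  0.02473856  0.00338692  0.05463223]
 [-0.00696388 -0.14597221 -0.98926418  1.0501352 ]
 [ 0.          0.          0.          1.        ]]
[[588.17077918   0.         313.38372802]
 [  0.         588.17077918 235.182553  ]
 [  0.           0.           1.        ]] [[-0.94591779 -0.23829022  0.22013021  0.25453783]
 [-0.32439954  0.69037562 -0.64664244  0.92135982]
 [ 0.00211603 -0.68308072 -0.73033982  1.0786732 ]
 [ 0.          0.          0.          1.        ]]
{'time_s': 0.1, 'joint_positions': array([-8.24765531e+01,  3.02728508e+01,  8.21509425e+01, -1.22459090e-03,
        6.76896986e+01, -1.02280744e+01]), 'qvel': array([ 0.08775931, -0.19310437, -0.09751842, -0.00260425, -0.11587766,
       -0.02216443]), 'tau': array([-2.79934147e-04, -4.40985167e+01, -1.77150482e+01,  6.34285226e-02,
        5.33457811e-02, -4.77194101e-05]), 'position': array([ 0.19047978, -0.59455374,  0.22166742]), 'tcp_rot': array([[ 9.52385271e-01,  3.04897060e-01, -2.78953775e-04],
       [ 3.04897007e-01, -9.52383310e-01,  1.96116586e-03],
       [ 3.32282786e-04, -1.95283765e-03, -9.99998038e-01]]), 'force': array([ 0.70810969,  1.17693625, -0.70934815]), 'moment': array([ 0.02877124, -0.00619726, -0.02858784]), 'opening': 1.0010749220262891}
```

View pics/top1.png

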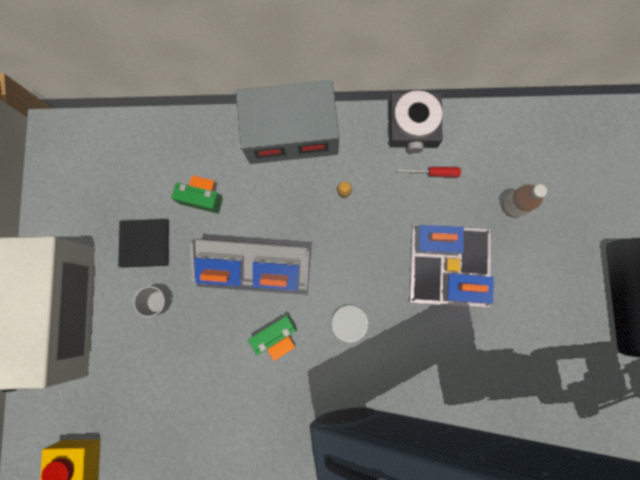

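View pics/side1.png

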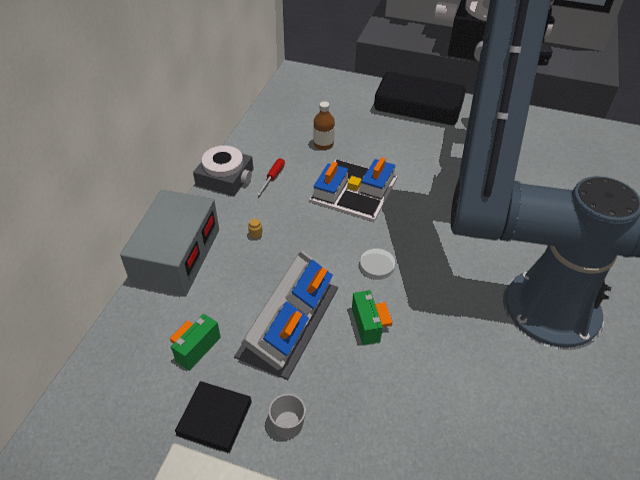

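Top view: the rack has two blue cases at (218,272) and (275,275). The slab is at (452,265), with cases a and b at (440,238) and (471,290) and empty pads at (476,253) and (428,278). The green look-alikes at (197,195) and (273,337) lie on their sides outside the rack, so I leave them alone.

```bash
cat >> h.py <<'E'
def comps(im,lo,hi,amin=40):
    m=cv2.inRange(cv2.cvtColor(im,cv2.COLOR_BGR2HSV),lo,hi)
    n,l,st,c=cv2.connectedComponentsWithStats(m)
    return m,[(c[i].round(1).tolist(),int(st[i,4]),cv2.minAreaRect(np.argwhere(l==i)[:,::-1].astype(np.float32))) for i in range(1,n) if st[i,4]>amin]
BLUE=((105,120,50),(125,255,255)); OR=((5,170,120),(17,255,255)); YE=((20,150,100),(32,255,255))
def tri(K1,T1,p1,K2,T2,p2):
    P=[K@np.linalg.inv(T)[:3] for K,T in((K1,T1),(K2,T2))]
    X=cv2.triangulatePoints(P[0],P[1],np.array(p1,float).reshape(2,1),np.array(p2,float).reshape(2,1)); return (X[:3]/X[3]).ravel()
def load(f): d=np.load("pics/"+f+".npz"); return cv2.imread("pics/"+f),d["K"],d["T"]
E
python3 - <<'E'
from h import *
for f in("top1.png","side1.png"):
    im,K,T=load(f)
    for n,c in(("blue",BLUE),("or",OR),("ye",YE)):
        for x in comps(im,*c)[1]:
            print(f,n,x[0],x[1],np.round(np.r_[x[2][0],x[2][1],x[2][2]],1))
E
```

```text
top1.png blue [440.5, 239.3] 716 [441.1 238.5  42.8  24.4   2.2]
top1.png blue [218.6, 269.4] 724 [217.  271.6  45.6  24.9   3.6]
top1.png blue [275.1, 272.8] 651 [274.5 275.7  44.8  24.3   4.4]
top1.png blue [468.7, 288.3] 860 [470.  288.   44.9  25.9   3.8]
top1.png or [201.5, 182.7] 224 [201.6 182.9  23.    9.7  14. ]
top1.png or [213.6, 276.0] 190 [213.7 275.6  25.1   8.4   4.4]
top1.png or [270.7, 281.7] 81 [272.  281.4  22.1   4.2   3. ]
top1.png or [473.8, 287.5] 122 [474.  287.5   5.   24.   90. ]
top1.png or [280.8, 347.7] 311 [280.8 347.7  12.6  24.8  58.4]
top1.png or [44.4, 469.9] 41 [ 45.  469.1   4.9  21.1  30.5]
top1.png ye [453.0, 264.5] 135 [453.  264.5  11.   12.   90. ]
top1.png ye [70.0, 458.6] 991 [ 69.5 462.   34.   57.   90. ]
side1.png blue [377.8, 174.9] 444 [377.8 173.2  22.   30.8  29.1]
side1.png blue [330.7, 179.4] 441 [330.6 177.5  21.4  33.3  31. ]
side1.png blue [310.7, 284.9] 825 [312.1 283.8  27.8  41.7  31. ]
side1.png blue [284.5, 329.2] 998 [286.1 328.1  29.9  46.3  31.3]
side1.png or [379.2, 164.0] 72 [379.3 163.9   4.8  14.9  31. ]
side1.png or [331.1, 168.9] 78 [331.  169.5   6.7  17.9  26.6]
side1.png or [317.4, 278.2] 179 [316.8 279.3   8.2  26.8  31. ]
side1.png or [383.5, 313.4] 219 [383.6 313.3  22.5   9.8  71.6]
side1.png or [291.1, 323.2] 218 [290.5 324.2   9.1  29.3  30.3]
side1.png or [181.0, 330.7] 166 [180.5 331.    6.4  26.2  45. ]
side1.png ye [354.0, 182.5] 149 [354.1 182.5  12.6  13.6  14. ]
```

```bash
python3 - <<'E'
from h import *
_,K1,T1=load("top1.png");_,K2,T2=load("side1.png")
for n,a,b in(("rackL",(217,271.6),(286.1,328.1)),("rackR",(274.5,275.7),(312.1,283.8)),("slabA",(441.1,238.5),(330.6,177.5)),("slabB",(470,288),(377.8,173.2))):
    print(n,tri(K1,T1,a,K2,T2,b).round(4))
print(ray(K1,T1,[(441.1,238.5),(470,288)],.056).round(4),ray(K1,T1,[(453,264.5)],.036).round(4))
print("bystanders",ray(K1,T1,[(349,324),(278,340),(345,189)],.025).round(3))
E
```

```text
rackL [0.525 0.299 0.08 ]
rackR [0.5127 0.1736 0.0794]
slabA [ 0.5901 -0.201   0.0501]
slabB [ 0.4769 -0.2585  0.0499]
[[ 0.5908 -0.1993  0.056 ]
 [ 0.4783 -0.2564  0.056 ]] [[ 0.5333 -0.2278  0.036 ]]
bystanders [[0.405 0.013 0.025]
 [0.373 0.174 0.025]
 [0.72  0.012 0.025]]
```

```bash
cat >> h.py <<'E'
from scipy.spatial.transform import Rotation as Ro
def Rtool(z,x):
    z=np.array(z,float);z/=np.linalg.norm(z);x=np.array(x,float);x-=z*(x@z);x/=np.linalg.norm(x);return np.c_[x,np.cross(z,x),z]
def rel(P,R=None,P0=None,R0=None):
    s=telemetry.read_state(); p=np.array(s["position"]) if P0 is None else P0; r=np.array(s["tcp_rot"]) if R0 is None else R0
    R=r if R is None else R
    print("shift",(r.T@(np.array(P)-p)).round(4),"turn",Ro.from_matrix(r.T@R).as_rotvec().round(4))
def yawx(d): d=np.radians(d); return [np.cos(d),np.sin(d),0]
E
python3 - <<'E'
from h import *
print(np.array(eyes.capture("wrist")["T_tool_cam"]).round(4))
rel([0.52,-0.228,0.30],Rtool([0,0,-1],yawx(-5)))
E
```

```text
[[-1.000e-04 -9.661e-01 -2.582e-01  7.000e-02]
 [ 1.000e+00 -1.000e-04  0.000e+00  9.000e-04]
 [-0.000e+00 -2.582e-01  9.661e-01 -1.635e-01]
 [ 0.000e+00  0.000e+00  0.000e+00  1.000e+00]]
shift [ 0.4256 -0.2489 -0.0777] turn [-0.0016  0.      0.397 ]
```

Emit:
{"method": "servo_tool", "body": {
  "targets": [
    [[0.04,-0.02,-0.02],[0,0,0.04]],
    [[0.085,-0.045,-0.04],[0,0,0.08]],
    [[0.13,-0.07,-0.06],[0,0,0.12]],
    [[0.18,-0.1,-0.078],[0,0,0.16]],
    [[0.23,-0.13,-0.078],[0,0,0.2]],
    [[0.28,-0.16,-0.078],[0,0,0.25]],
    [[0.33,-0.19,-0.078],[0,0,0.3]],
    [[0.37,-0.22,-0.078],[0,0,0.34]],
    [[0.405,-0.24,-0.078],[0,0,0.38]],
    [[0.4256,-0.249,-0.078],[0,0,0.397]],
    [[0.4256,-0.249,-0.078],[0,0,0.397]],
    [[0.4256,-0.249,-0.078],[0,0,0.397]]
  ]
}}

```text
time_s: 1.65
position: [0.5193, -0.2287, 0.3003]
tcp_rot: [[0.996, -0.087, -0.001], [-0.087, -0.996, -0.0], [-0.001, 0.0, -1.0]]
force: [-0.6, 0.8, 0.1]
opening: 1.004
```

```bash
python3 - <<'E'
from h import *
im,K,T=snap("wrist","w1.png"); print(telemetry.read_state()["position"])
for n,c in(("blue",BLUE),("or",OR),("ye",YE)):
    for x in comps(im,*c,100)[1]: print(n,x[0],x[1],np.round(np.r_[x[2][0],x[2][1],x[2][2]],1))
E
```

```text
[ 0.51923904 -0.22896748  0.3003473 ]
blue [280.8, 147.0] 4106 [280.  147.3  55.7  91.6  89.2]
blue [341.4, 241.5] 3148 [341.9 243.3  85.9  49.7   0.8]
or [281.8, 145.4] 267 [278.2 145.1  52.5   9.9   4.3]
ye [312.1, 194.9] 229 [312. 195.  24.  22.  90.]
```

View pics/w1.png

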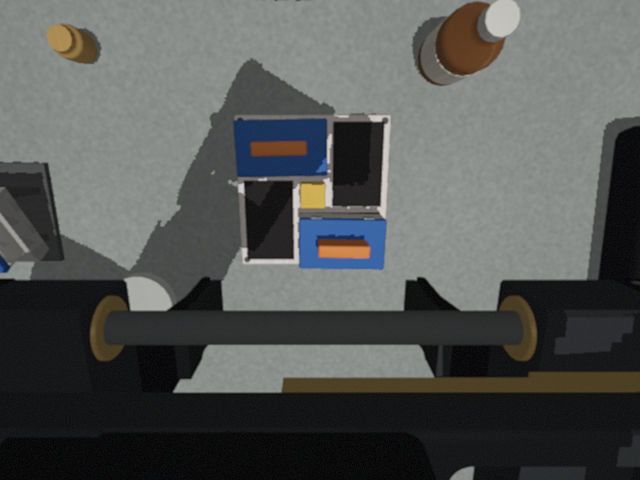

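Wrist view: slab spans (235–390, 115–268); case a at (281,147), case b at (342,243); empty pads at about (357,164) and (270,222), with nothing lying on them.

```bash
python3 - <<'E'
from h import *
im,K,T=load("w1.png"); g=im.max(2)
print("cam",T[:3,3].round(3))
C={}
for n,(x0,y0,x1,y1) in {"R":(328,112,392,214),"L":(238,176,300,268)}.items():
    m=(g[y0:y1,x0:x1]<45).astype(np.uint8)
    nn,l,st,c=cv2.connectedComponentsWithStats(m); i=1+st[1:,4].argmax()
    r=cv2.minAreaRect(np.argwhere(l==i)[:,::-1].astype(np.float32)); b=cv2.boxPoints(r)+[x0,y0]
    W=ray(K,T,b,.016); C[n]=W[:,:2].mean(0)
    e=W-np.roll(W,1,0); L=np.linalg.norm(e,axis=1); k=L.argmax()
    print(n,b.round(0).tolist(),C[n].round(4),L.round(4),"long yaw",np.degrees(np.arctan2(e[k,1],e[k,0])).round(1))
m=(im.min(2)>165).astype(np.uint8)
print("yellow",ray(K,T,[(312,195)],.036).round(4))
A=[ray(K,T,[p],.056)[0,:2] for p in((280,147.3),(341.9,243.3))]; print("lids",np.round(A,4),np.mean(A,0).round(4))
# predicted pads from the lids
d=A[0]-A[1]; yaw=np.arctan2(d[1],d[0])-np.arctan2(108,-68); c=np.mean(A,0); R=np.array([[np.cos(yaw),-np.sin(yaw)],[np.sin(yaw),np.cos(yaw)]])
print("yaw",np.degrees(yaw),"len",np.linalg.norm(d),"pad2",(c+R@[.054,.034]).round(4),"pad4",(c-R@[.054,.034]).round(4))
d=C["R"]-C["L"];print("pads: mid",(C["R"]+C["L"])/2,"yaw",np.degrees(np.arctan2(d[1],d[0])-np.arctan2(34,54)),np.linalg.norm(d),"expect .1276")
E
```

```text
cam [ 0.59  -0.236  0.464]
R [[332.0, 205.0], [334.0, 121.0], [383.0, 122.0], [381.0, 206.0]] [ 0.5634 -0.2872] [0.0606 0.0984 0.0572 0.0986] long yaw 176.5
L [[245.0, 181.0], [291.0, 180.0], [293.0, 257.0], [246.0, 258.0]] [ 0.5053 -0.1728] [0.098  0.0565 0.0979 0.0597] long yaw -6.5
yellow [[ 0.5344 -0.2298  0.036 ]]
lids [[ 0.5913 -0.2001]
 [ 0.4783 -0.2596]] [ 0.5348 -0.2299]
yaw -94.4309229809766 len 0.1277574820389035 pad2 [ 0.5645 -0.2863] pad4 [ 0.5051 -0.1734]
pads: mid [ 0.53433824 -0.23000163] yaw -95.28959659875275 0.1283713632283903 expect .1276
```

```bash
cat >> h.py <<'E'
yr=np.radians(-5.6); NR=np.array([-.5*np.cos(yr),-.5*np.sin(yr),np.cos(np.pi/6)]); XR=np.array([-np.sin(yr),np.cos(yr),0]); RR=Rtool(-NR,XR)
E
python3 - <<'E'
from h import *
rel([0.453,0.18,0.19],RR)
E
```

```text
shift [-0.1018 -0.4016  0.1104] turn [-0.4124  0.4085 -1.5219]
```

Emit:
{"method": "servo_tool", "body": {
  "targets": [
    [[-0.006,-0.024,0],[-0.025,0.025,-0.093]],
    [[-0.018,-0.07,0.005],[-0.07,0.07,-0.26]],
    [[-0.03,-0.12,0.015],[-0.115,0.115,-0.42]],
    [[-0.041,-0.16,0.03],[-0.16,0.16,-0.58]],
    [[-0.051,-0.2,0.045],[-0.2,0.2,-0.74]],
    [[-0.061,-0.24,0.06],[-0.245,0.24,-0.9]],
    [[-0.071,-0.28,0.075],[-0.285,0.285,-1.06]],
    [[-0.081,-0.32,0.088],[-0.33,0.325,-1.22]],
    [[-0.091,-0.36,0.1],[-0.37,0.365,-1.37]],
    [[-0.099,-0.39,0.107],[-0.4,0.395,-1.48]],
    [[-0.102,-0.4016,0.1104],[-0.4124,0.4085,-1.5219]],
    [[-0.102,-0.4016,0.1104],[-0.4124,0.4085,-1.5219]]
  ]
}}

```text
time_s: 3.2
position: [0.4529, 0.1803, 0.1899]
tcp_rot: [[0.097, 0.862, 0.497], [0.995, -0.083, -0.049], [-0.001, 0.5, -0.866]]
force: [0.6, -1.2, -0.1]
opening: 0.997
```

```bash
python3 - <<'E'
from h import *
im,K,T=snap("wrist","w2.png"); s=telemetry.read_state(); print(s["position"],s["joint_positions"].round(1),s["qvel"].round(1))
print(np.abs(s["tcp_rot"]-RR).max())
for n,c in(("blue",BLUE),("or",OR)):
    for x in comps(im,*c,100)[1]: print(n,x[0],x[1],np.round(np.r_[x[2][0],x[2][1],x[2][2]],1))
E
```

```text
[0.45348256 0.1799602  0.19020065] [ 14.9  18.5 122.9 -45.3  14.3  62.3] [-0.8 -0.3 -0.5  0.4  0.1 -0.1]
0.0005470428446265052
blue [310.7, 71.4] 9198 [310.5  70.  140.   85.   90. ]
blue [310.6, 234.0] 7119 [310.5 237.  120.   75.   90. ]
or [303.5, 66.4] 223 [310.   58.5  95.   18.   90. ]
or [310.3, 247.5] 1065 [310.5 249.   70.   15.   90. ]
```

View pics/w2.png

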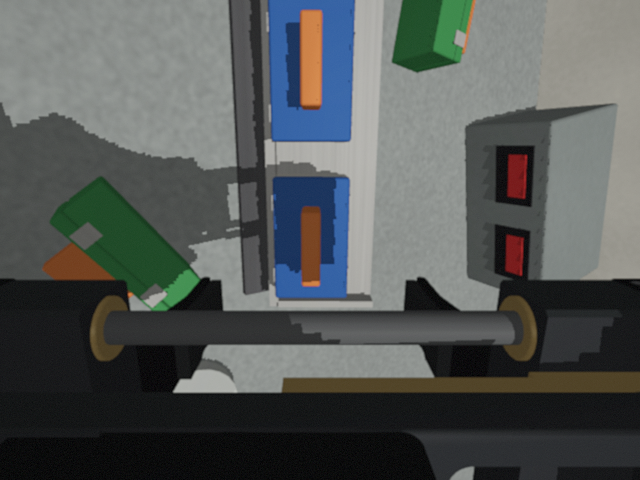

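Wrist view: the case I'm after is at (311,237), blue lid with orange rib, in the rack and square to the tool axes. The second is at (311,70). The green ones at (125,240) and (430,35) are off the rack, so ignored.

```bash
cat >> h.py <<'E'
def lidpt(K,T,R,p,box,rng=(.1,.45)):
    """box of lid pixels (cols,rows) -> lid centre in world, using 60 mm width for depth (tool-aligned)"""
    c0,r0,c1,r1=box; Ki=np.linalg.inv(K); Tt=np.array(eyes.capture("wrist")["T_tool_cam"])
    P=[]
    for uv in((c0,r0),(c1,r0),(c1,r1),(c0,r1)): P.append(Tt[:3,:3]@Ki@[uv[0],uv[1],1])
    P=np.array(P); o=Tt[:3,3]
    for w in("60","100"):
        e=(lambda z:(lambda q:(q[1,1]-q[0,1]+q[2,1]-q[3,1])/2-.060 if w=="60" else (q[0,0]-q[2,0]+q[1,0]-q[3,0])/2-.1)(o+P*((z-o[2])/P[:,2])[:,None]))
        from scipy.optimize import brentq
        z=brentq(e,0.0,.3); q=o+P*((z-o[2])/P[:,2])[:,None]
        print(w,"depth",round(z,4),"tool ctr",q.mean(0).round(4),"world",(p+R@q.mean(0)).round(4),"dims",np.ptp(q,axis=0)[:2].round(4))
E
python3 - <<'E'
from h import *
im,K,T=load("w2.png"); s=telemetry.read_state(); print(K.round(1).tolist())
m,_=comps(im,*BLUE)
sub=m[150:310]; 
cols=np.where((sub>0).sum(0)>30)[0]; rows=np.where((sub>0).sum(1)>20)[0]+150
print(cols.min(),cols.max(),rows.min(),rows.max())
lidpt(K,T,s["tcp_rot"],s["position"],(cols.min()-.5,rows.min()-.5,cols.max()+.5,rows.max()+.5))
l=proj(K,T,[[.5127,.1736,.0794]]);print(l)
# rib, columns around
mo=comps(im,*OR)[0]; print(np.where((mo[150:300]>0).sum(0)>10)[0][[0,-1]])
E
```

```text
[[364.5, 0.0, 313.0], [0.0, 364.5, 243.8], [0.0, 0.0, 1.0]]
274 347 177 297
60 depth 0.123 tool ctr [-0.0036 -0.0013  0.123 ] world [0.5132 0.1704 0.083 ] dims [0.1011 0.0627]
100 depth 0.12 tool ctr [-0.0029 -0.0013  0.12  ] world [0.5118 0.1713 0.0856] dims [0.1   0.062]
[[308.3140602  235.41910745]]
[303 318]
```

Emit:
{"method": "servo_tool", "body": {
  "targets": [
    [[-0.001,0,0.015],[0,0,0]],
    [[-0.002,-0.001,0.04],[0,0,0]],
    [[-0.003,-0.0013,0.06],[0,0,0]],
    [[-0.003,-0.0013,0.06],[0,0,0]],
    [[-0.003,-0.0013,0.06],[0,0,0]]
  ]
}}

```text
time_s: 3.92
position: [0.4824, 0.1743, 0.1384]
tcp_rot: [[0.094, 0.861, 0.499], [0.996, -0.08, -0.049], [-0.002, 0.502, -0.865]]
force: [0.1, -0.6, 0.1]
opening: 0.996
```

```bash
python3 - <<'E'
from h import *
s=telemetry.read_state(); im,K,T=snap("wrist","w3.png"); print(s["position"],s["force"])
m,_=comps(im,*BLUE); mo,_=comps(im,*OR)
for r in range(150,281,10):
    c=np.where(m[r,200:420]>0)[0]+200; o=np.where(mo[r,200:420]>0)[0]+200
    print(r,c[[0,-1]] if len(c) else 0,o[[0,-1]] if len(o) else 0)
E
```

```text
[0.48239059 0.17426858 0.13838913] [ 0.12931906 -0.62712741  0.06139239]
150 0 0
160 0 0
170 0 0
180 [264 353] 0
190 [262 357] 0
200 [263 356] 0
210 [263 357] 0
220 [264 356] 0
230 [263 355] [298 319]
240 [264 355] [298 320]
250 [264 354] [298 319]
260 [264 354] [298 318]
270 [265 354] [298 319]
280 [265 353] [298 319]
```

View pics/w3.png

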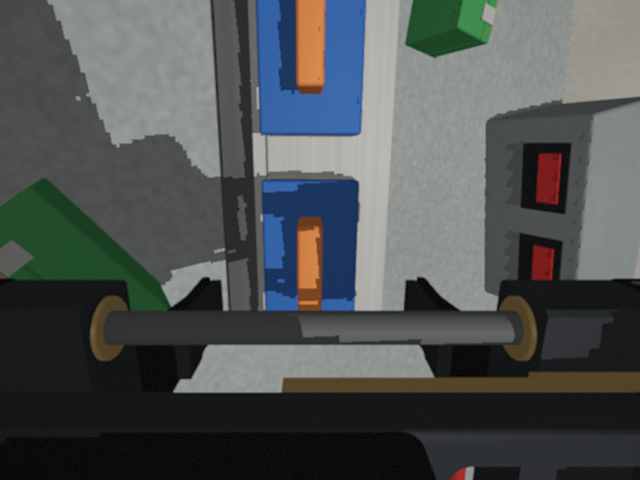

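Emit:
{"method": "servo_tool", "body": {
  "targets": [
    [[0,-0.001,0.015],[0,0,0]],
    [[0,-0.0015,0.035],[0,0,0]],
    [[0,-0.0015,0.048],[0,0,0]],
    [[0,-0.0015,0.056],[0,0,0]],
    [[0,-0.0015,0.06],[0,0,0]],
    [[0,-0.0015,0.06],[0,0,0]]
  ]
}}

```text
time_s: 4.72
position: [0.519, 0.1777, 0.0999]
tcp_rot: [[0.1, 0.875, 0.474], [0.995, -0.085, -0.053], [-0.006, 0.477, -0.879]]
force: [-0.0, -0.1, -0.2]
opening: 0.999
```

```bash
python3 - <<'E'
from h import *
s=telemetry.read_state(); print(s["joint_positions"].round(1),s["qvel"].round(1)); R=np.array(s["tcp_rot"]);print(R.round(4))
rel([.4824+.06*.498-.0013,.1743-.003,.1384-.052-.0007],RR)
E
```

```text
[ 12.1  33.  118.5 -81.9   8.8  97.5] [ 0.1 -0.8  0.6  0.   0.   0.1]
[[ 0.1003  0.875   0.4736]
 [ 0.9949 -0.0851 -0.0535]
 [-0.0065  0.4766 -0.8791]]
shift [-0.007  -0.0132  0.0091] turn [-0.0268  0.007   0.0008]
```

The j4 limit (-82°) with j5 near 0 blocked the last part. I'll fit the kinematics from the recorded poses and pick a grasp lean about the jaw axis that stays in range.

```bash
cat > kin.py <<'E'
from h import *
from scipy.optimize import least_squares
def fk(q,L):
    q=np.radians(q); a1,d1,a2,a3,d4,d6=L; z=lambda a:Ro.from_euler('z',a).as_matrix(); y=lambda a:Ro.from_euler('y',a).as_matrix()
    A=z(q[0]);B=A@y(q[1]);C=B@y(q[2]);D=C@z(q[3])@y(q[4]);E=D@z(q[5])
    return A@[a1,0,d1]+B@[0,0,a2]+C@[a3,0,d4]+D@[0,0,d6],E
S=[([-82.477,30.224,82.088,0,67.689,-10.227],[0.191,-0.595,0.223]),([14.9,18.5,122.9,-45.3,14.3,62.3],[0.4535,0.18,0.1902])]
E
python3 - <<'E'
from kin import *
s=telemetry.read_state(); q=s["joint_positions"]; S.append((q,s["position"]))
f=lambda L:np.concatenate([fk(a,L)[0]-p for a,p in S])
for x0 in([0,.3,.4,0,.4,.25],[.05,.4,.4,.05,.4,.2]):
    r=least_squares(f,x0); print(r.x.round(4),np.abs(r.fun).max())
E0=fk(q,r.x)[1]; print((E0.T@s["tcp_rot"]).round(3)); 
rel([0.453,0.18,0.20],RR)
E
```

```text
[ 0.4286 -0.4751  0.2683 -0.151  -0.0051 -0.3319] 0.11032704363126089
[ 0.4286 -0.4751  0.2683 -0.151  -0.0051 -0.3319] 0.11032704351098302
[[ 0. -1. -0.]
 [ 1.  0.  0.]
 [-0.  0.  1.]]
shift [-0.0049 -0.0102 -0.1193] turn [-0.0268  0.007   0.0008]
```

Emit:
{"method": "servo_tool", "body": {
  "targets": [
    [[0,0,-0.02],[0,0,0]],
    [[0,0,-0.06],[0,0,0]],
    [[-0.003,-0.005,-0.1],[-0.02,0,0]],
    [[-0.005,-0.01,-0.12],[-0.027,0.007,0]],
    [[-0.005,-0.01,-0.12],[-0.027,0.007,0]]
  ]
}}

```text
time_s: 5.35
position: [0.4519, 0.1801, 0.2022]
tcp_rot: [[0.096, 0.861, 0.5], [0.995, -0.084, -0.048], [0.001, 0.502, -0.865]]
force: [0.5, 0.6, -0.2]
opening: 0.999
```

```bash
cat > kin.py <<'E'
from h import *
from scipy.optimize import least_squares
CT=np.array([[0,-1,0],[1,0,0],[0,0,1.]])
def fk(q,L):
    q=np.radians(q); a1,d1,a2,a3,d4,d6,b=L; z=lambda a:Ro.from_euler('z',a).as_matrix(); y=lambda a:Ro.from_euler('y',a).as_matrix()
    A=z(q[0]);B=A@y(q[1]);C=B@y(q[2]);D=C@z(q[3])@y(q[4]);E=D@z(q[5])
    return A@[a1,b,d1]+B@[0,0,a2]+C@[a3,0,d4]+D@[0,0,d6],E@CT
S=[([-82.477,30.224,82.088,0,67.689,-10.227],[0.191,-0.595,0.223]),([14.9,18.5,122.9,-45.3,14.3,62.3],[0.4535,0.18,0.1902]),([12.1,33.,118.5,-81.9,8.8,97.5],[.519,.1777,.0999])]
E
python3 - <<'E'
from kin import *
s=telemetry.read_state(); q=s["joint_positions"]; print(q.round(2),s["position"].round(4)); S.append((q,s["position"]))
f=lambda L:np.concatenate([fk(a,L)[0]-p for a,p in S])
for x0 in([0,.3,.4,0,.4,.25,.1],[.05,.4,.4,.05,.4,.2,.1]):
    r=least_squares(f,x0); print(r.x.round(4),np.abs(r.fun).max())
E
```

```text
[ 14.94  16.74 122.41 -39.9   15.85  56.72] [0.4519 0.1801 0.2022]
[-0.0031  0.2777  0.5893  0.1147  0.3944  0.308   0.1115] 0.00017846221553086128
[-0.0031  0.2777  0.5893  0.1147  0.3944  0.308   0.1115] 0.00017846366074569797
```

```bash
cat >> kin.py <<'E'
L0=[-0.0031,0.2777,0.5893,0.1147,0.3944,0.308,0.1115]
LO=np.array([-176.69,-43.24,12.49,-82,0,-163.58])+.5; HI=np.array([176.69,126.21,139.97,262,151.66,163.58])-.5
def ik(p,R,seed):
    g=lambda q:np.r_[(fk(q,L0)[0]-p)*10,Ro.from_matrix(fk(q,L0)[1].T@R).as_rotvec()*3]
    r=least_squares(g,np.clip(seed,LO+.1,HI-.1),bounds=(LO,HI),x_scale=30.); return r.x,np.abs(r.fun).max()
LR=np.array([.5135,.1714,.0814]); LL=np.array([.525,.295,.0815])
def lean(R,b): return R@Ro.from_euler('y',b,degrees=True).as_matrix()
E
python3 - <<'E'
from kin import *
for n,C in(("R",LR),("L",LL)):
    for b in range(-30,31,10):
        R=lean(RR,b); out=[]
        for d in(.005,.12):
            for sd in([12,30,118,-60,20,60],[12,30,118,60,20,-60],[12,30,118,120,20,-100],[12,30,118,230,20,100]):
                q,e=ik(C+NR*.005-R[:,2]*(d-.005),R,sd)
                if e<2e-3: out.append((d,tuple(q[[0,3,4,5]].round(0).astype(int))))
        print(n,b,sorted(set(out)))
E
```

```text
R -30 [(0.005, (np.int64(28), np.int64(-63), np.int64(47), np.int64(93))), (0.12, (np.int64(37), np.int64(-51), np.int64(58), np.int64(84)))]
R -20 [(0.005, (np.int64(24), np.int64(-70), np.int64(34), np.int64(96))), (0.12, (np.int64(32), np.int64(-52), np.int64(45), np.int64(82)))]
R -10 [(0.12, (np.int64(25), np.int64(-53), np.int64(30), np.int64(78)))]
R 0 [(0.005, (np.int64(12), np.int64(238), np.int64(10), np.int64(138))), (0.12, (np.int64(14), np.int64(-48), np.int64(13), np.int64(64)))]
R 10 [(0.005, (np.int64(3), np.int64(155), np.int64(13), np.int64(-147))), (0.12, (np.int64(1), np.int64(68), np.int64(7), np.int64(-62)))]
R 20 [(0.005, (np.int64(-5), np.int64(125), np.int64(24), np.int64(-127))), (0.12, (np.int64(-13), np.int64(89), np.int64(23), np.int64(-95)))]
R 30 [(0.005, (np.int64(-13), np.int64(110), np.int64(36), np.int64(-122))), (0.12, (np.int64(-25), np.int64(85), np.int64(38), np.int64(-105)))]
L -30 [(0.005, (np.int64(38), np.int64(-51), np.int64(58), np.int64(86))), (0.12, (np.int64(45), np.int64(-44), np.int64(69), np.int64(81)))]
L -20 [(0.005, (np.int64(35), np.int64(-53), np.int64(45), np.int64(87))), (0.12, (np.int64(42), np.int64(-44), np.int64(56), np.int64(80)))]
L -10 [(0.005, (np.int64(32), np.int64(-58), np.int64(31), np.int64(89))), (0.12, (np.int64(38), np.int64(-45), np.int64(41), np.int64(78)))]
L 0 [(0.005, (np.int64(27), np.int64(-68), np.int64(17), np.int64(95))), (0.12, (np.int64(31), np.int64(-43), np.int64(26), np.int64(73)))]
L 10 [(0.005, (np.int64(21), np.int64(228), np.int64(5), np.int64(155))), (0.12, (np.int64(22), np.int64(-27), np.int64(9), np.int64(51)))]
L 20 [(0.005, (np.int64(14), np.int64(139), np.int64(15), np.int64(-123))), (0.12, (np.int64(10), np.int64(95), np.int64(12), np.int64(-81)))]
L 30 [(0.005, (np.int64(7), np.int64(124), np.int64(29), np.int64(-117))), (0.12, (np.int64(-2), np.int64(102), np.int64(29), np.int64(-100)))]
```

```bash
cat >> kin.py <<'E'
def grasp(C,n,R,back=0,h=.018,t=.0115): return C+n*h+R[:,2]*(t-back)
E
python3 - <<'E'
from kin import *
R=lean(RR,-20); rel(grasp(LR,NR,R,.06),R); rel(grasp(LR,NR,R),R)
q=telemetry.read_state()["joint_positions"]
for b in(.06,.03,0): q,e=ik(grasp(LR,NR,R,b),R,q); print(q.round(1),e)
# placement candidates
P4=np.array([.5051,-.1733,.056]); P2=np.array([.5640,-.2868,.056]); Z=np.array([0,0,1.])
for n,P in(("4",P4),("2",P2)):
  for yaw in(-4.9,175.1):
    for b in(-20,-10,0):
      Rp=lean(Rtool([0,0,-1],yawx(yaw)),b)
      for d in(0,.1):
        for sd in([-20,30,100,0,50,70],[-20,30,100,0,50,-100]):
          q,e=ik(grasp(P,Z,Rp)+[0,0,d],Rp,sd)
          if e<2e-3: print(n,yaw,b,d,q.round(0).astype(int).tolist())
E
```

```text
shift [ 0.0139 -0.0067  0.0721] turn [ 2.600e-03 -3.501e-01  3.000e-04]
shift [-0.0067 -0.0069  0.1285] turn [ 2.600e-03 -3.501e-01  3.000e-04]
[ 27.7  32.7 111.4 -60.1  38.8  88.2] 3.3306690738754696e-15
[ 25.7  35.6 111.7 -65.   36.3  92.1] 1.5509892444923665e-11
[ 23.7  38.6 111.8 -70.2  34.2  96.4] 1.5952245213879186e-10
4 -4.9 -20 0 [-27, 44, 88, -8, 67, 72]
4 -4.9 -20 0 [-27, 44, 88, -8, 67, 72]
4 -4.9 -20 0.1 [-27, 36, 85, -8, 78, 71]
4 -4.9 -20 0.1 [-27, 36, 85, -8, 78, 71]
4 -4.9 -10 0 [-29, 40, 95, -5, 54, 69]
4 -4.9 -10 0 [-29, 40, 95, -5, 54, 69]
4 -4.9 -10 0.1 [-29, 32, 92, -4, 66, 68]
4 -4.9 -10 0.1 [-29, 32, 92, -4, 66, 68]
4 -4.9 0 0 [-31, 37, 102, 0, 40, 64]
4 -4.9 0 0 [-31, 37, 102, 0, 40, 64]
4 -4.9 0 0.1 [-31, 28, 99, 0, 53, 64]
4 -4.9 0 0.1 [-31, 28, 99, 0, 53, 64]
4 175.1 -20 0.1 [-37, 24, 113, 23, 28, -141]
4 175.1 -20 0.1 [-37, 24, 113, 23, 28, -141]
4 175.1 -10 0 [-34, 36, 110, 11, 26, -128]
4 175.1 -10 0 [-34, 36, 110, 11, 26, -128]
4 175.1 -10 0.1 [-34, 25, 106, 7, 41, -124]
4 175.1 -10 0.1 [-34, 25, 106, 7, 41, -124]
4 175.1 0 0 [-31, 37, 102, 0, 40, -116]
[... 394 characters left out ...]
73, 62]
2 -4.9 -10 0.1 [-35, 39, 77, -5, 73, 62]
2 -4.9 0 0 [-37, 42, 88, 0, 50, 58]
2 -4.9 0 0 [-37, 42, 88, 0, 50, 58]
2 -4.9 0 0.1 [-37, 35, 84, 0, 61, 58]
2 -4.9 0 0.1 [-37, 35, 84, 0, 61, 58]
2 175.1 -20 0 [-43, 40, 102, 29, 26, -153]
2 175.1 -20 0 [-43, 40, 102, 29, 26, -153]
2 175.1 -20 0.1 [-43, 30, 99, 20, 37, -143]
2 175.1 -20 0.1 [-43, 30, 99, 20, 37, -143]
2 175.1 -10 0 [-40, 40, 95, 10, 37, -132]
2 175.1 -10 0 [-40, 40, 95, 10, 37, -132]
2 175.1 -10 0.1 [-40, 32, 91, 8, 49, -130]
2 175.1 -10 0.1 [-40, 32, 91, 8, 49, -130]
2 175.1 0 0 [-37, 42, 88, 0, 50, -122]
2 175.1 0 0 [-37, 42, 88, 0, 50, -122]
2 175.1 0 0.1 [-37, 35, 84, 0, 61, -122]
2 175.1 0 0.1 [-37, 35, 84, 0, 61, -122]
```

All placements are reachable with yaw -4.9. Next: the pre-grasp pose with a 20° lean, then the grasp.

Emit:
{"method": "servo_tool", "body": {
  "targets": [
    [[0.004,0,0.0],[0,-0.12,0]],
    [[0.008,-0.003,0.02],[0,-0.24,0]],
    [[0.0139,-0.0067,0.05],[0.0026,-0.35,0]],
    [[0.0139,-0.0067,0.0721],[0.0026,-0.35,0]],
    [[0.0139,-0.0067,0.0721],[0.0026,-0.35,0]],
    [[0.0139,-0.0067,0.0721],[0.0026,-0.35,0]]
  ]
}}

```text
time_s: 6.1
position: [0.4842, 0.1905, 0.135]
tcp_rot: [[0.262, 0.863, 0.432], [0.918, -0.085, -0.387], [-0.298, 0.498, -0.815]]
force: [0.0, 0.5, 0.3]
opening: 1.004
```

```bash
python3 - <<'E'
from kin import *
R=lean(RR,-20); rel(grasp(LR,NR,R),R); print(telemetry.read_state()["qvel"].round(1))
E
```

```text
shift [-0.      0.0002  0.0583] turn [-0.0024  0.0015  0.0009]
[ 0.  -1.5  0.2  0.1 -0.2  0.1]
```

Emit:
{"method": "servo_tool", "body": {
  "targets": [
    [[0,0,0.015],[0,0,0]],
    [[0,0,0.033],[0,0,0]],
    [[0,0,0.046],[0,0,0]],
    [[0,0,0.054],[0,0,0]],
    [[0,0,0.0583],[0,0,0]],
    [[0,0,0.0583],[0,0,0]],
    [[0,0,0.0583],[0,0,0]]
  ]
}}

```text
time_s: 6.98
position: [0.5097, 0.1685, 0.0881]
tcp_rot: [[0.262, 0.863, 0.433], [0.918, -0.084, -0.386], [-0.297, 0.499, -0.814]]
force: [0.1, -0.0, 0.0]
opening: 1.001
```

```bash
python3 - <<'E'
from kin import *
R=lean(RR,-20); rel(grasp(LR,NR,R),R); print(telemetry.read_state()["joint_positions"].round(1))
E
```

```text
shift [-0.0005 -0.0003  0.0006] turn [-0.0011  0.0003  0.0006]
[ 23.7  38.6 111.9 -70.1  34.2  96.2]
```

Emit:
{"method": "servo_tool", "body": {
  "targets": [
    [[0,0,0],[0,0,0]],
    [[0,0,0],[0,0,0]],
    [[0,0,0],[0,0,0]],
    [[0,0,0],[0,0,0]],
    [[0,0,0],[0,0,0]],
    [[0,0,0],[0,0,0]],
    [[0,0,0],[0,0,0]],
    [[0,0,0],[0,0,0]]
  ],
  "gripper": 0.0
}}

```text
time_s: 7.98
position: [0.5095, 0.1682, 0.0879]
tcp_rot: [[0.262, 0.863, 0.433], [0.918, -0.085, -0.387], [-0.297, 0.499, -0.814]]
force: [-8.5, 2.5, 7.4]
opening: 0.17
```

```bash
python3 - <<'E'
from kin import *
s=telemetry.read_state();R0=s["tcp_rot"]
print("n in tool",(R0.T@NR).round(4), "up in tool",R0[2].round(4), "opening mm",s["opening"]*87)
E
```

```text
n in tool [-0.343  -0.0016 -0.9393] up in tool [-0.2973  0.4986 -0.8143] opening mm 14.784955942692346
```

Emit:
{"method": "servo_tool", "body": {
  "targets": [
    [[-0.0017,0,-0.0047],[0,0,0]],
    [[-0.0051,0,-0.0141],[0,0,0]],
    [[-0.0103,0,-0.0282],[0,0,0]],
    [[-0.018,0,-0.048],[0,0,0]],
    [[-0.0275,0,-0.075],[0,0,0]],
    [[-0.04,0.005,-0.11],[0,0,0]],
    [[-0.05,0.02,-0.14],[0,0,0]],
    [[-0.05,0.02,-0.14],[0,0,0]],
    [[-0.05,0.02,-0.14],[0,0,0]]
  ]
}}

```text
time_s: 9.1
position: [0.4524, 0.1747, 0.2263]
tcp_rot: [[0.262, 0.863, 0.432], [0.918, -0.085, -0.387], [-0.297, 0.498, -0.815]]
force: [0.0, 0.9, -2.4]
opening: 0.156
```

```bash
python3 - <<'E'
from kin import *
s=telemetry.read_state();q=s["joint_positions"];print(q.round(1))
im,K,T=snap("wrist","w4.png")
P2=np.array([.5640,-.2868,.056]); Z=np.array([0,0,1.])
Rp=lean(Rtool([0,0,-1],yawx(-4.9)),-20); rel(grasp(P2,Z,Rp)+[0,0,.1],Rp)
E
```

```text
[ 27.6  20.7 111.8 -49.6  45.5  73.9]
shift [-0.3764  0.1009  0.2759] turn [ 0.9057 -0.403   1.288 ]
```

View pics/w4.png

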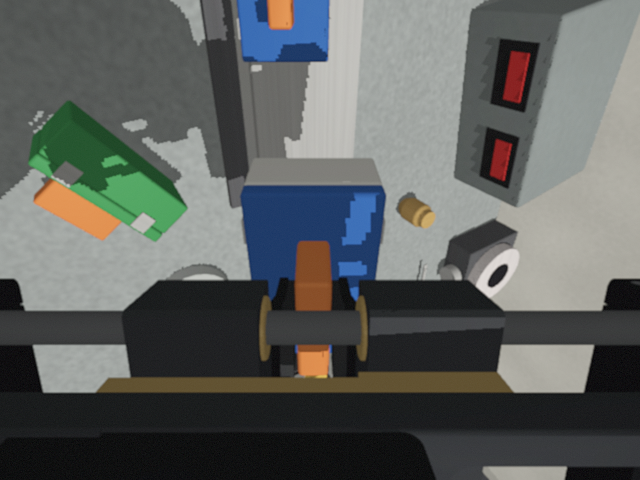

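The case is held square in the jaws (lid far edge at row 186, cols 244–385). I'll check this against the expected in-hand pose and plan the transfer.

```bash
python3 - <<'E'
from kin import *
im,K,T=load("w4.png"); Tt=np.array(eyes.capture("wrist")["T_tool_cam"])
m=comps(im,*BLUE)[0]
for r in(180,190,200,220,240,260): 
    c=np.where(m[r,200:420])[0]+200; print(r,c[[0,-1]] if len(c) else 0)
print("top row",[np.where(m[100:300,c])[0][0]+100 for c in(260,290,320,350,370)])
for b in(-20,-17,-23):
    n=Ro.from_euler('y',-b,degrees=True).apply([0,0,-1.]); u=Ro.from_euler('y',-b,degrees=True).apply([1.,0,0])
    C=-n*.018-np.array([0,0,.0115]); P=[C+.05*u+[0,s*.03,0] for s in(-1,1)]+[C+.0*u+[0,s*.03,0] for s in(-1,1)]
    print(b,n.round(2),proj(K,Tt,P).round(1).tolist())
s=telemetry.read_state();R0=s["tcp_rot"];P0=s["position"]
P2=np.array([.5640,-.2868,.056]); Z=np.array([0,0,1.]); Rp=lean(Rtool([0,0,-1],yawx(-4.9)),-20); G=grasp(P2,Z,Rp)+[0,0,.1]
rv=Ro.from_matrix(R0.T@Rp).as_rotvec(); q=s["joint_positions"]
for f in np.linspace(0,1,11)[1:]:
    p=P0+f*(G-P0); p[2]+=.06*np.sin(np.pi*f); R=R0@Ro.from_rotvec(f*rv).as_matrix(); q2,e=ik(p,R,q)
    print((R0.T@(p-P0)).round(3).tolist(),(f*rv).round(3).tolist(),q2.round(0).astype(int).tolist(),np.abs(q2-q).max().round(1),"%.0e"%e); q=q2
E
```

```text
180 0
190 [243 382]
200 [241 384]
220 [244 382]
240 [247 379]
260 [250 376]
top row [np.int64(186), np.int64(186), np.int64(186), np.int64(186), np.int64(186)]
-20 [-0.34  0.   -0.94] [[238.7, 186.5], [384.2, 186.5], [250.6, 279.2], [372.8, 279.1]]
-17 [-0.29  0.   -0.96] [[240.0, 186.0], [382.9, 185.9], [250.8, 280.6], [372.6, 280.6]]
-23 [-0.39  0.   -0.92] [[237.3, 187.4], [385.5, 187.4], [250.4, 277.7], [373.0, 277.7]]
[-0.043, 0.019, 0.012] [0.091, -0.04, 0.129] [21, 19, 110, -42, 48, 68] 7.3 4e-12
[-0.086, 0.038, 0.026] [0.181, -0.08, 0.258] [13, 18, 107, -36, 52, 64] 7.2 3e-13
[-0.127, 0.054, 0.043] [0.272, -0.121, 0.386] [6, 18, 104, -31, 56, 60] 7.1 2e-14
[-0.168, 0.069, 0.064] [0.362, -0.161, 0.515] [0, 19, 100, -26, 60, 58] 6.9 3e-15
[-0.206, 0.08, 0.089] [0.453, -0.201, 0.644] [-7, 21, 96, -22, 64, 57] 6.5 2e-15
[-0.243, 0.089, 0.119] [0.543, -0.241, 0.773] [-13, 24, 92, -19, 68, 57] 6.0 4e-15
[-0.278, 0.095, 0.153] [0.634, -0.282, 0.902] [-19, 28, 87, -17, 72, 58] 5.6 6e-15
[-0.312, 0.098, 0.192] [0.725, -0.322, 1.031] [-24, 33, 82, -14, 76, 59] 5.2 3e-14
[-0.344, 0.1, 0.233] [0.815, -0.362, 1.159] [-28, 38, 76, -12, 80, 62] 5.9 3e-13
[-0.376, 0.101, 0.276] [0.906, -0.402, 1.288] [-33, 43, 69, -9, 85, 64] 6.8 5e-12
```

```bash
python3 - <<'E'
from kin import *
_,K,T=load("top1.png"); print("cap",ray(K,T,[(540,190)],.14),ray(K,T,[(514,205)],0))
_,K,T=load("w1.png"); print("cap",ray(K,T,[(503,18)],.14),"base",ray(K,T,[(437,62)],0.0))
P2=np.array([.5640,-.2868,.056]);Rp=lean(Rtool([0,0,-1],yawx(-4.9)),-20); g=grasp(P2,np.array([0,0,1.]),Rp)
for d in(.07,.2): 
  for y in(-.095,): print(d,(g+Rp@[.0375,-y,-d]).round(3))
E
```

```text
cap [[ 0.67522092 -0.39063221  0.14      ]] [[ 0.67662481 -0.39340181  0.        ]]
cap [[ 0.6736089  -0.39349117  0.14      ]] base [[ 6.70889845e-01 -3.87480822e-01  5.55111512e-17]]
0.07 [ 0.611 -0.386  0.116]
0.2 [ 0.655 -0.39   0.238]
```

```bash
cat >> kin.py <<'E'
P4=np.array([.5051,-.1733,.056]); P2=np.array([.5640,-.2868,.056]); Z=np.array([0,0,1.])
def plan(G,Rp,n=10,bump=.05):
    s=telemetry.read_state();R0=s["tcp_rot"];P0=s["position"];q=s["joint_positions"];rv=Ro.from_matrix(R0.T@Rp).as_rotvec();rows=[]
    for k in range(1,n+1):
        f=.5-.5*np.cos(np.pi*k/n) if n<6 else np.interp(k,[0,1,2,n-2,n-1,n],[0,.5/(n-2),1.5/(n-2),1-1.5/(n-2),1-.5/(n-2),1])
        p=P0+f*(G-P0); p[2]+=bump*np.sin(np.pi*f); q2,e=ik(p,R0@Ro.from_rotvec(f*rv).as_matrix(),q)
        rows.append([(R0.T@(p-P0)).round(3).tolist(),(f*rv).round(3).tolist()])
        print(q2.round(0).astype(int).tolist(),np.abs(q2-q).max().round(1),"%.0e"%e); q=q2
    print(rows)
E
python3 - <<'E'
from kin import *
Rp=lean(Rtool([0,0,-1],yawx(-4.9)),-20); plan(grasp(P4,Z,Rp)+[0,0,.08],Rp,11)
E
```

```text
[25, 20, 111, -46, 47, 72] 4.0 8e-16
[19, 19, 108, -38, 51, 68] 7.2 3e-13
[13, 19, 106, -33, 54, 66] 5.5 8e-15
[8, 19, 104, -28, 58, 65] 5.5 2e-15
[2, 20, 102, -25, 61, 64] 5.6 2e-15
[-3, 22, 99, -21, 64, 64] 5.5 2e-15
[-9, 24, 97, -18, 66, 65] 5.3 8e-16
[-14, 27, 94, -15, 69, 66] 5.1 2e-15
[-19, 31, 91, -12, 71, 68] 4.9 1e-15
[-24, 35, 88, -9, 74, 70] 5.5 2e-15
[-27, 38, 86, -8, 76, 71] 2.6 3e-10
[[[-0.018, 0.006, 0.005], [0.05, -0.022, 0.072]], [[-0.054, 0.018, 0.017], [0.151, -0.067, 0.215]], [[-0.085, 0.026, 0.028], [0.237, -0.105, 0.337]], [[-0.114, 0.033, 0.043], [0.323, -0.144, 0.46]], [[-0.142, 0.038, 0.06], [0.41, -0.182, 0.583]], [[-0.169, 0.041, 0.082], [0.496, -0.22, 0.705]], [[-0.194, 0.042, 0.106], [0.582, -0.259, 0.828]], [[-0.219, 0.041, 0.134], [0.668, -0.297, 0.951]], [[-0.242, 0.038, 0.165], [0.755, -0.335, 1.074]], [[-0.269, 0.033, 0.203], [0.855, -0.38, 1.217]], [[-0.282, 0.031, 0.223], [0.906, -0.402, 1.288]]]
```

Emit:
{"method": "servo_tool", "body": {
  "targets": [
    [[-0.018,0.006,0.005],[0.05,-0.022,0.072]],
    [[-0.054,0.018,0.017],[0.151,-0.067,0.215]],
    [[-0.085,0.026,0.028],[0.237,-0.105,0.337]],
    [[-0.114,0.033,0.043],[0.323,-0.144,0.46]],
    [[-0.142,0.038,0.06],[0.41,-0.182,0.583]],
    [[-0.169,0.041,0.082],[0.496,-0.22,0.705]],
    [[-0.194,0.042,0.106],[0.582,-0.259,0.828]],
    [[-0.219,0.041,0.134],[0.668,-0.297,0.951]],
    [[-0.242,0.038,0.165],[0.755,-0.335,1.074]],
    [[-0.269,0.033,0.203],[0.855,-0.38,1.217]],
    [[-0.282,0.031,0.223],[0.906,-0.402,1.288]],
    [[-0.282,0.031,0.223],[0.906,-0.402,1.288]]
  ]
}}

```text
time_s: 10.7
position: [0.5019, -0.1755, 0.141]
tcp_rot: [[0.935, -0.089, -0.342], [-0.083, -0.996, 0.033], [-0.344, -0.002, -0.939]]
force: [-0.1, 1.5, -2.8]
opening: 0.162
```

```bash
python3 - <<'E'
from kin import *
Rp=lean(Rtool([0,0,-1],yawx(-4.9)),-20); s=telemetry.read_state(); print(s["position"],s["force"],s["opening"])
for h in(.02,.003,-.001): rel(grasp(P4,Z,Rp)+[0,0,h],Rp)
im,K,T=snap("wrist","w5.png"); m=comps(im,*BLUE)[0]; print("top row",[np.where(m[100:300,c])[0][0]+100 for c in(260,290,320,350,370)],np.where(m[200,200:420])[0][[0,-1]]+200)
E
```

```text
[ 0.50190609 -0.17550391  0.14095934] [-0.06387523  1.47987017 -2.82100571] 0.1617319909290661
shift [ 0.019  -0.0023  0.0546] turn [-0.0035  0.0019 -0.0024]
shift [ 0.0248 -0.0023  0.0705] turn [-0.0035  0.0019 -0.0024]
shift [ 0.0262 -0.0023  0.0743] turn [-0.0035  0.0019 -0.0024]
top row [np.int64(100), np.int64(100), np.int64(100), np.int64(100), np.int64(100)] [242 419]
```

View pics/w5.png

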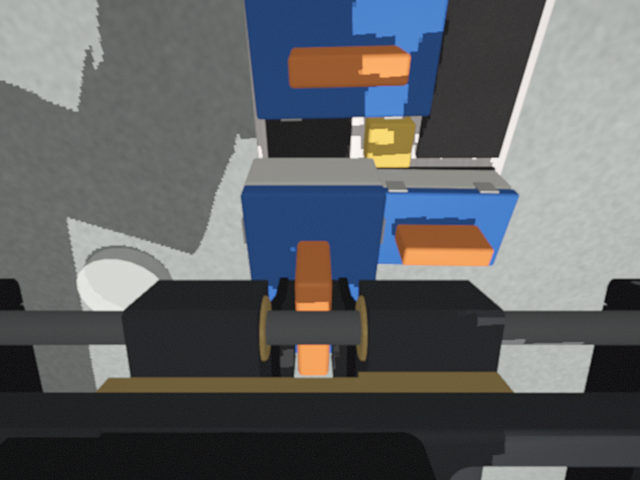

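The held case (at (313,225)) hangs over pad 4, parallel to its neighbours. Now I lower it slowly.

Emit:
{"method": "servo_tool", "body": {
  "targets": [
    [[0,-0.0015,0],[-0.003,0.002,-0.002]],
    [[0.005,-0.0023,0.014],[-0.0035,0.002,-0.0024]],
    [[0.012,-0.0023,0.034],[-0.0035,0.002,-0.0024]],
    [[0.017,-0.0023,0.049],[-0.0035,0.002,-0.0024]],
    [[0.02,-0.0023,0.057],[-0.0035,0.002,-0.0024]],
    [[0.022,-0.0023,0.063],[-0.0035,0.002,-0.0024]],
    [[0.0235,-0.0023,0.067],[-0.0035,0.002,-0.0024]],
    [[0.0248,-0.0023,0.0705],[-0.0035,0.002,-0.0024]],
    [[0.0248,-0.0023,0.0705],[-0.0035,0.002,-0.0024]],
    [[0.0248,-0.0023,0.0705],[-0.0035,0.002,-0.0024]]
  ]
}}

```text
time_s: 12.0
position: [0.5025, -0.1706, 0.0697]
tcp_rot: [[0.938, -0.082, -0.336], [-0.077, -0.997, 0.027], [-0.337, 0.001, -0.941]]
force: [0.4, 0.5, -1.6]
opening: 0.156
```

```bash
python3 - <<'E'
from kin import *
Rp=lean(Rtool([0,0,-1],yawx(-4.9)),-20)
rel(grasp(P4,Z,Rp),Rp); rel(grasp(P4,Z,Rp)+[0,0,-.001],Rp)
E
```

```text
shift [0.0011 0.0024 0.0065] turn [ 0.0023 -0.0049  0.0033]
shift [0.0015 0.0024 0.0074] turn [ 0.0023 -0.0049  0.0033]
```

Emit:
{"method": "servo_tool", "body": {
  "targets": [
    [[0.0003,0.0012,0.001],[0.001,-0.002,0.002]],
    [[0.0006,0.0024,0.002],[0.002,-0.005,0.003]],
    [[0.0008,0.0024,0.003],[0.002,-0.005,0.003]],
    [[0.001,0.0024,0.004],[0.002,-0.005,0.003]],
    [[0.001,0.0024,0.004],[0.002,-0.005,0.003]],
    [[0.001,0.0024,0.004],[0.002,-0.005,0.003]]
  ]
}}

```text
time_s: 12.75
position: [0.5017, -0.1728, 0.0653]
tcp_rot: [[0.936, -0.085, -0.341], [-0.08, -0.996, 0.029], [-0.343, -0.0, -0.939]]
force: [-0.1, -0.7, -2.2]
opening: 0.157
```

```bash
python3 - <<'E'
from kin import *
Rp=lean(Rtool([0,0,-1],yawx(-4.9)),-20)
rel(grasp(P4,Z,Rp),Rp); print(telemetry.read_state()["qvel"].round(1))
E
```

```text
shift [0.0002 0.0002 0.0022] turn [0.0001 0.0006 0.0005]
[-0.   0.  -0.1  0.   0.1 -0.1]
```

Still free (force -2.2 N, which is the case's weight). I'll lower the last few mm in small steps.

Emit:
{"method": "servo_tool", "body": {
  "targets": [
    [[0.0001,0,0.0005],[0,0,0]],
    [[0.0003,0,0.001],[0,0,0]],
    [[0.0005,0,0.0015],[0,0,0]],
    [[0.0006,0,0.002],[0,0,0]],
    [[0.0006,0,0.002],[0,0,0]],
    [[0.0006,0,0.002],[0,0,0]]
  ]
}}

```text
time_s: 13.5
position: [0.5017, -0.1728, 0.0633]
tcp_rot: [[0.936, -0.085, -0.341], [-0.08, -0.996, 0.029], [-0.342, 0.0, -0.94]]
force: [0.7, -0.5, -2.0]
opening: 0.156
```

Emit:
{"method": "servo_tool", "body": {
  "targets": [
    [[0.0002,0,0.0005],[0,0,0]],
    [[0.0003,0,0.001],[0,0,0]],
    [[0.0003,0,0.001],[0,0,0]],
    [[0.0003,0,0.001],[0,0,0]]
  ]
}}

```text
time_s: 14.0
position: [0.5015, -0.1728, 0.0622]
tcp_rot: [[0.936, -0.085, -0.341], [-0.08, -0.996, 0.029], [-0.343, -0.0, -0.939]]
force: [0.7, -0.3, -2.3]
opening: 0.156
```

Emit:
{"method": "servo_tool", "body": {
  "targets": [
    [[0.0002,0,0.0005],[0,0,0]],
    [[0.0003,0,0.001],[0,0,0]],
    [[0.0003,0,0.001],[0,0,0]],
    [[0.0003,0,0.001],[0,0,0]]
  ]
}}

```text
time_s: 14.5
position: [0.5015, -0.1728, 0.0612]
tcp_rot: [[0.936, -0.085, -0.341], [-0.08, -0.996, 0.029], [-0.343, -0.0, -0.94]]
force: [-0.3, -1.1, -2.7]
opening: 0.162
```

Emit:
{"method": "servo_tool", "body": {
  "targets": [
    [[0.0002,0,0.0005],[0,0,0]],
    [[0.0003,0,0.001],[0,0,0]],
    [[0.0005,0,0.0015],[0,0,0]],
    [[0.0005,0,0.0015],[0,0,0]],
    [[0.0005,0,0.0015],[0,0,0]]
  ]
}}

```text
time_s: 15.12
position: [0.5015, -0.1728, 0.0596]
tcp_rot: [[0.936, -0.085, -0.341], [-0.08, -0.996, 0.029], [-0.343, -0.0, -0.939]]
force: [0.2, 0.6, -2.4]
opening: 0.159
```

```bash
python3 - <<'E'
from h import *
snap("side","s2.png"); im=cv2.imread("pics/s2.png")[120:240,270:430]; cv2.imwrite("pics/s2c.png",cv2.resize(im,None,fx=5,fy=5,interpolation=cv2.INTER_CUBIC))
E
```

```text
(no output)
```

View pics/s2c.png

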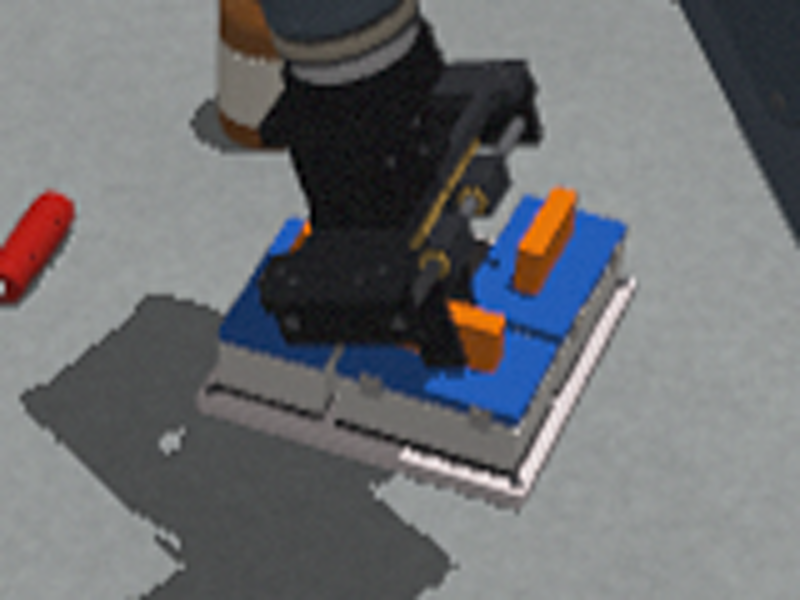

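Side crop: the case's lower edge at (430,440) lines up with its neighbour's at (270,385), so it is almost down. I keep lowering until it touches.

Emit:
{"method": "servo_tool", "body": {
  "targets": [
    [[0.0002,0,0.0005],[0,0,0]],
    [[0.0003,0,0.001],[0,0,0]],
    [[0.0005,0,0.0015],[0,0,0]],
    [[0.0005,0,0.0015],[0,0,0]],
    [[0.0005,0,0.0015],[0,0,0]]
  ]
}}

```text
time_s: 15.8
position: [0.5014, -0.1728, 0.0594]
tcp_rot: [[0.936, -0.085, -0.341], [-0.08, -0.996, 0.029], [-0.343, 0.0, -0.939]]
force: [-0.9, 1.6, 7.3]
opening: 0.159
```

Emit:
{"method": "servo_tool", "body": {
  "targets": [
    [[0,0,0],[0,0,0]],
    [[0,0,0],[0,0,0]],
    [[0,0,0],[0,0,0]],
    [[0,0,0],[0,0,0]],
    [[0,0,-0.015],[0,0,0]],
    [[0,0,-0.04],[0,0,0]],
    [[0,0,-0.08],[0,0,0]],
    [[0,0,-0.12],[0,0,0]],
    [[0,0,-0.15],[0,0,0]],
    [[0,0,-0.15],[0,0,0]]
  ],
  "gripper": 0.04
}}

```text
time_s: 17.05
position: [0.555, -0.1779, 0.2018]
tcp_rot: [[0.938, -0.084, -0.335], [-0.08, -0.996, 0.026], [-0.336, 0.003, -0.942]]
force: [-1.0, -0.3, -0.3]
opening: 0.458
```

```bash
python3 - <<'E'
from kin import *
im,K,T=snap("wrist","w6.png"); b=comps(im,*BLUE,300)[1]
for x in b:
    W=ray(K,T,cv2.boxPoints(x[2]),.056); e=W-np.roll(W,1,0); L=np.linalg.norm(e,axis=1);k=L.argmax(); print(W.mean(0).round(4),L.round(3)[:2],np.degrees(np.arctan2(e[k,1],e[k,0])).round(1))
R=lean(RR,-10); LL=np.array([.525,.295,.0835]); plan(grasp(LL,NR,R,.09,h=.02),R,12)
E
```

```text
[ 0.5908 -0.2022  0.056 ] [0.061 0.098] 85.6
[ 0.5071 -0.1743  0.056 ] [0.1   0.057] 178.2
[ 0.4787 -0.2615  0.056 ] [0.112 0.062] 84.0
[-23, 35, 78, -8, 84, 70] 2.6 1e-10
[-17, 31, 83, -9, 79, 68] 5.4 2e-15
[-12, 28, 87, -11, 75, 66] 5.0 2e-15
[-7, 26, 90, -13, 71, 65] 5.3 1e-15
[-1, 24, 93, -15, 67, 65] 5.6 7e-15
[4, 23, 96, -18, 62, 65] 5.7 9e-15
[10, 23, 98, -21, 58, 66] 5.9 2e-14
[16, 23, 100, -24, 54, 67] 5.9 4e-13
[22, 24, 102, -29, 49, 69] 5.8 5e-12
[27, 26, 103, -35, 45, 73] 5.6 7e-11
[33, 28, 104, -42, 41, 77] 7.6 7e-16
[36, 30, 104, -46, 39, 80] 4.3 3e-11
[[[-0.008, -0.024, -0.004], [-0.04, 0.027, -0.069]], [[-0.023, -0.072, -0.011], [-0.119, 0.081, -0.206]], [[-0.035, -0.115, -0.015], [-0.189, 0.129, -0.326]], [[-0.047, -0.157, -0.017], [-0.258, 0.176, -0.446]], [[-0.057, -0.199, -0.017], [-0.328, 0.224, -0.566]], [[-0.066, -0.241, -0.012], [-0.397, 0.271, -0.686]], [[-0.074, -0.283, -0.004], [-0.467, 0.319, -0.806]], [[-0.081, -0.326, 0.007], [-0.537, 0.366, -0.925]], [[-0.087, -0.368, 0.021], [-0.606, 0.414, -1.045]], [[-0.092, -0.41, 0.038], [-0.676, 0.461, -1.165]], [[-0.097, -0.458, 0.059], [-0.755, 0.515, -1.303]], [[-0.099, -0.483, 0.07], [-0.795, 0.543, -1.371]]]
```

View pics/w6.png

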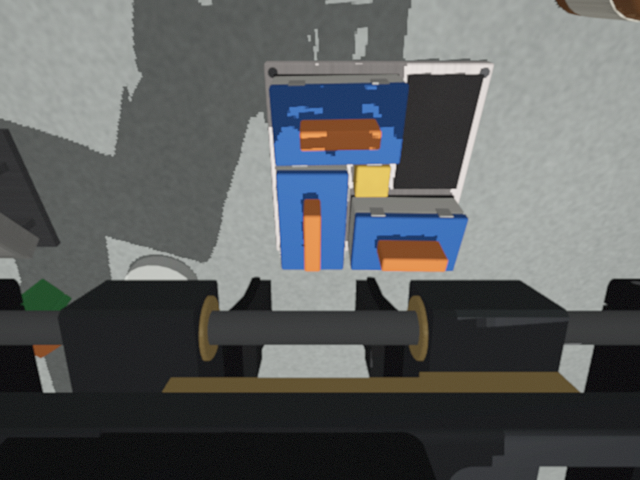

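The first case sits flat on pad 4, within about 2 mm. Now to the second case.

Emit:
{"method": "servo_tool", "body": {
  "targets": [
    [[-0.008,-0.024,-0.004],[-0.04,0.027,-0.069]],
    [[-0.023,-0.072,-0.011],[-0.119,0.081,-0.206]],
    [[-0.035,-0.115,-0.015],[-0.189,0.129,-0.326]],
    [[-0.047,-0.157,-0.017],[-0.258,0.176,-0.446]],
    [[-0.057,-0.199,-0.017],[-0.328,0.224,-0.566]],
    [[-0.066,-0.241,-0.012],[-0.397,0.271,-0.686]],
    [[-0.074,-0.283,-0.004],[-0.467,0.319,-0.806]],
    [[-0.081,-0.326,0.007],[-0.537,0.366,-0.925]],
    [[-0.087,-0.368,0.021],[-0.606,0.414,-1.045]],
    [[-0.092,-0.41,0.038],[-0.676,0.461,-1.165]],
    [[-0.097,-0.458,0.059],[-0.755,0.515,-1.303]],
    [[-0.099,-0.483,0.07],[-0.795,0.543,-1.371]]
  ],
  "gripper": 0.087
}}

```text
time_s: 18.6
position: [0.474, 0.3149, 0.1643]
tcp_rot: [[0.176, 0.865, 0.469], [0.972, -0.079, -0.22], [-0.153, 0.495, -0.855]]
force: [0.4, -1.6, 0.4]
opening: 1.0
```

Emit:
{"method": "servo_tool", "body": {
  "targets": [
    [[0,0,0],[0,0,0]],
    [[0,0,0],[0,0,0]]
  ]
}}

```text
time_s: 18.85
position: [0.4767, 0.3131, 0.1665]
tcp_rot: [[0.183, 0.864, 0.469], [0.971, -0.086, -0.221], [-0.151, 0.497, -0.855]]
force: [-0.1, 1.0, -0.2]
opening: 1.001
```

```bash
python3 - <<'E'
from kin import *
s=telemetry.read_state(); im,K,T=snap("wrist","w7.png"); print(s["position"])
m=comps(im,*BLUE)[0]; mo=comps(im,*OR)[0]
for r in range(150,281,15):
    c=np.where(m[r,200:420]>0)[0]+200; o=np.where(mo[r,200:420]>0)[0]+200
    print(r,c[[0,-1]] if len(c) else 0,o[[0,-1]] if len(o) else 0)
print([np.where(m[80:300,c])[0][0]+80 for c in(280,300,320,340)])
R=lean(RR,-10); Tt=np.linalg.inv(np.eye(4))
for zc in(.0815,.0835,.0855):
    C=np.array([.525,.295,zc]); y=RR[:,1]; print(zc,proj(K,T,[C+.05*XR-.03*y,C+.05*XR+.03*y,C+.01*XR-.03*y,C+.01*XR+.03*y]).round(1).tolist())
E
```

```text
[0.47668402 0.3130701  0.16653807]
150 0 0
165 0 0
180 [272 357] 0
195 [273 356] 0
210 [273 355] 0
225 [274 355] [305 324]
240 [275 354] [306 323]
255 [275 353] [306 323]
270 [277 352] [306 323]
[np.int64(168), np.int64(168), np.int64(168), np.int64(168)]
0.0815 [[269.6, 170.4], [357.3, 170.4], [272.4, 224.7], [354.6, 224.7]]
0.0835 [[270.8, 171.0], [359.1, 171.0], [273.6, 225.6], [356.2, 225.6]]
0.0855 [[272.0, 171.7], [360.8, 171.6], [274.7, 226.5], [357.8, 226.5]]
```

View pics/w7.png

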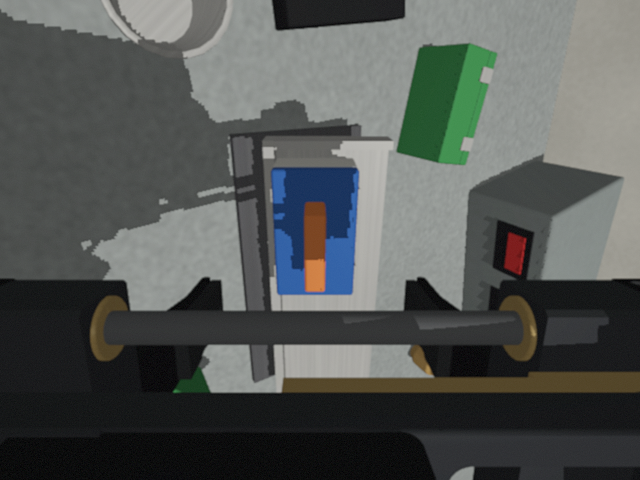

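Wrist view: the second case is at (314,231), in the rack, blue lid and orange rib, square to the tool. The prediction differs by only 1–2 px, which I fold in.

```bash
cat >> kin.py <<'E'
CL=np.array([.525,.295,.0815])+XR*.0016+RR[:,1]*.0007; RL=lean(RR,-10)
E
python3 - <<'E'
from kin import *
rel(grasp(CL,NR,RL,h=.021),RL); q=telemetry.read_state()["joint_positions"]
for b in(.05,0): q,e=ik(grasp(CL,NR,RL,b,h=.021),RL,q); print(q.round(1),e)
E
```

```text
shift [0.0021 0.0009 0.0901] turn [-0.0032  0.0006 -0.0017]
[ 34.2  33.9 104.6 -50.8  35.4  83.4] 4.0587448151047284e-12
[ 31.7  38.7 104.5 -57.2  31.3  88.7] 2.9988107763878265e-10
```

Emit:
{"method": "servo_tool", "body": {
  "targets": [
    [[0.001,0.0005,0.015],[-0.003,0,-0.001]],
    [[0.002,0.0009,0.04],[-0.003,0,-0.0017]],
    [[0.0021,0.0009,0.06],[-0.003,0,-0.0017]],
    [[0.0021,0.0009,0.075],[-0.003,0,-0.0017]],
    [[0.0021,0.0009,0.084],[-0.003,0,-0.0017]],
    [[0.0021,0.0009,0.09],[-0.003,0,-0.0017]],
    [[0.0021,0.0009,0.09],[-0.003,0,-0.0017]],
    [[0.0021,0.0009,0.09],[-0.003,0,-0.0017]]
  ]
}}

```text
time_s: 19.9
position: [0.5206, 0.2965, 0.0908]
tcp_rot: [[0.181, 0.862, 0.474], [0.972, -0.083, -0.22], [-0.15, 0.501, -0.852]]
force: [-0.5, 0.5, 0.4]
opening: 0.998
```

```bash
python3 - <<'E'
from kin import *
rel(grasp(CL,NR,RL,h=.021),RL)
E
```

```text
shift [-0.0014 -0.0001  0.0009] turn [ 0.0012 -0.0015  0.0014]
```

Emit:
{"method": "servo_tool", "body": {
  "targets": [
    [[-0.0012,0,0.0005],[0,0,0]],
    [[-0.0012,0,0.0005],[0,0,0]],
    [[-0.0012,0,0.0005],[0,0,0]],
    [[-0.0012,0,0.0005],[0,0,0]],
    [[-0.0012,0,0.0005],[0,0,0]],
    [[-0.0012,0,0.0005],[0,0,0]],
    [[-0.0012,0,0.0005],[0,0,0]],
    [[-0.0012,0,0.0005],[0,0,0]]
  ],
  "gripper": 0.0
}}

```text
time_s: 20.9
position: [0.5206, 0.2949, 0.0901]
tcp_rot: [[0.181, 0.862, 0.474], [0.972, -0.083, -0.22], [-0.15, 0.5, -0.853]]
force: [-0.1, 0.4, -0.3]
opening: 0.171
```

```bash
python3 - <<'E'
from kin import *
s=telemetry.read_state();R0=s["tcp_rot"]; d=NR*.13+np.array([0,0,.03]); print((R0.T@NR).round(3),(R0.T@d).round(4))
E
```

```text
[-0.173  0.    -0.985] [-0.027   0.015  -0.1536]
```

Emit:
{"method": "servo_tool", "body": {
  "targets": [
    [[-0.0009,0,-0.005],[0,0,0]],
    [[-0.0026,0,-0.015],[0,0,0]],
    [[-0.0052,0,-0.03],[0,0,0]],
    [[-0.0087,0,-0.05],[0,0,0]],
    [[-0.014,0,-0.08],[0,0,0]],
    [[-0.02,0.006,-0.115],[0,0,0]],
    [[-0.025,0.013,-0.145],[0,0,0]],
    [[-0.027,0.015,-0.1536],[0,0,0]],
    [[-0.027,0.015,-0.1536],[0,0,0]],
    [[-0.027,0.015,-0.1536],[0,0,0]]
  ]
}}

```text
time_s: 22.15
position: [0.4553, 0.3006, 0.2314]
tcp_rot: [[0.181, 0.863, 0.472], [0.972, -0.083, -0.221], [-0.152, 0.498, -0.853]]
force: [-0.3, 0.5, -3.4]
opening: 0.154
```

```bash
python3 - <<'E'
from kin import *
s=telemetry.read_state(); im,K,T=snap("wrist","w8.png"); Tt=np.array(eyes.capture("wrist")["T_tool_cam"])
m=comps(im,*BLUE)[0]
for r in(200,220,240,260): 
    c=np.where(m[r,200:420])[0]+200; print(r,c[[0,-1]] if len(c) else 0)
print("top row",[np.where(m[100:300,c])[0][0]+100 for c in(270,290,320,350)])
b=-10; n=Ro.from_euler('y',-b,degrees=True).apply([0,0,-1.]); u=Ro.from_euler('y',-b,degrees=True).apply([1.,0,0])
for h in(.021,.018):
    C=-n*h-np.array([0,0,.0115]); print(proj(K,Tt,[C+.05*u+[0,s*.03,0] for s in(-1,1)]+[C+.0*u+[0,s*.03,0] for s in(-1,1)]).round(1).tolist())
Rp=lean(Rtool([0,0,-1],yawx(-4.9)),-10); plan(grasp(P2,Z,Rp,h=.021)+[0,0,.08],Rp,12)
E
```

```text
200 [246 378]
220 [248 377]
240 [250 375]
260 [251 374]
top row [np.int64(183), np.int64(183), np.int64(183), np.int64(183)]
[[244.2, 184.5], [378.9, 184.4], [252.1, 281.3], [371.3, 281.3]]
[[243.0, 186.4], [380.0, 186.3], [251.2, 284.5], [372.2, 284.4]]
[33, 21, 105, -38, 45, 71] 3.5 2e-15
[25, 19, 106, -33, 46, 68] 7.7 3e-12
[18, 18, 105, -28, 48, 65] 7.2 3e-13
[11, 17, 105, -24, 49, 62] 7.4 2e-13
[3, 18, 104, -20, 51, 60] 7.3 1e-13
[-4, 19, 102, -17, 53, 58] 7.1 6e-14
[-10, 21, 99, -14, 56, 57] 6.7 2e-14
[-17, 24, 96, -12, 58, 57] 6.2 8e-15
[-22, 28, 92, -10, 61, 57] 5.6 1e-14
[-27, 32, 88, -8, 64, 59] 5.1 8e-14
[-32, 37, 81, -6, 69, 61] 6.4 5e-12
[-35, 40, 78, -5, 72, 62] 3.6 4e-15
[[[-0.028, 0.009, 0.006], [0.033, -0.02, 0.071]], [[-0.084, 0.026, 0.019], [0.1, -0.061, 0.214]], [[-0.133, 0.04, 0.031], [0.159, -0.096, 0.339]], [[-0.181, 0.053, 0.046], [0.218, -0.132, 0.464]], [[-0.229, 0.064, 0.063], [0.276, -0.167, 0.589]], [[-0.277, 0.074, 0.084], [0.335, -0.202, 0.713]], [[-0.324, 0.081, 0.108], [0.394, -0.238, 0.838]], [[-0.37, 0.087, 0.135], [0.452, -0.273, 0.963]], [[-0.416, 0.092, 0.164], [0.511, -0.309, 1.088]], [[-0.461, 0.094, 0.196], [0.569, -0.344, 1.213]], [[-0.513, 0.097, 0.234], [0.636, -0.384, 1.356]], [[-0.538, 0.098, 0.253], [0.67, -0.405, 1.427]]]
```

Emit:
{"method": "servo_tool", "body": {
  "targets": [
    [[-0.028,0.009,0.006],[0.033,-0.02,0.071]],
    [[-0.084,0.026,0.019],[0.1,-0.061,0.214]],
    [[-0.133,0.04,0.031],[0.159,-0.096,0.339]],
    [[-0.181,0.053,0.046],[0.218,-0.132,0.464]],
    [[-0.229,0.064,0.063],[0.276,-0.167,0.589]],
    [[-0.277,0.074,0.084],[0.335,-0.202,0.713]],
    [[-0.324,0.081,0.108],[0.394,-0.238,0.838]],
    [[-0.37,0.087,0.135],[0.452,-0.273,0.963]],
    [[-0.416,0.092,0.164],[0.511,-0.309,1.088]],
    [[-0.461,0.094,0.196],[0.569,-0.344,1.213]],
    [[-0.513,0.097,0.234],[0.636,-0.384,1.356]],
    [[-0.538,0.098,0.253],[0.67,-0.405,1.427]]
  ]
}}

```text
time_s: 23.75
position: [0.5627, -0.29, 0.1439]
tcp_rot: [[0.981, -0.091, -0.173], [-0.089, -0.996, 0.017], [-0.174, -0.001, -0.985]]
force: [-0.5, 0.9, -3.1]
opening: 0.158
```

Emit:
{"method": "servo_tool", "body": {
  "targets": [
    [[0,0,0],[0,0,0]],
    [[0,0,0],[0,0,0]],
    [[0,0,0],[0,0,0]]
  ]
}}

```text
time_s: 24.12
position: [0.5627, -0.284, 0.147]
tcp_rot: [[0.982, -0.083, -0.171], [-0.082, -0.997, 0.016], [-0.172, -0.002, -0.985]]
force: [-0.7, 0.2, -3.4]
opening: 0.153
```

```bash
python3 - <<'E'
from kin import *
Rp=lean(Rtool([0,0,-1],yawx(-4.9)),-10); s=telemetry.read_state(); print(s["position"],s["force"],s["opening"])
for h in(.04,.004): rel(grasp(P2,Z,Rp,h=.021)-[.0007,0,0]+[0,0,h],Rp)
snap("wrist","w9.png")
E
```

```text
[ 0.56274578 -0.2840359   0.14702237] [-0.67566451  0.22519922 -3.40453982] 0.15289974289428207
shift [0.0059 0.0028 0.0409] turn [-0.0015 -0.0015  0.0025]
shift [0.0121 0.0029 0.0764] turn [-0.0015 -0.0015  0.0025]
```

View pics/w9.png

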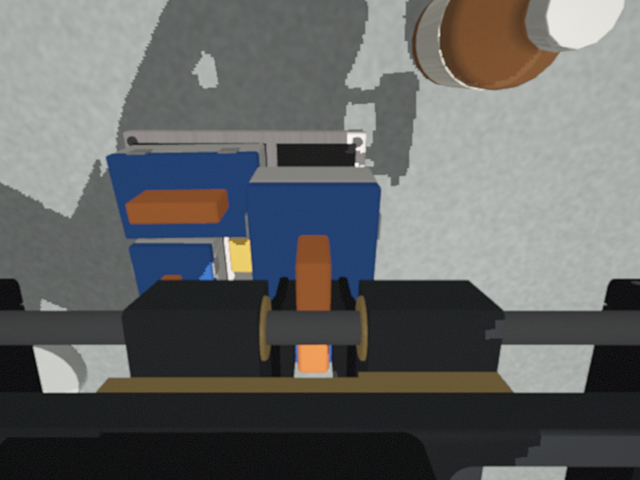

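The held case hangs over pad 2, parallel to it, well clear of the bottle at (490,40).

Emit:
{"method": "servo_tool", "body": {
  "targets": [
    [[0,0.0015,0],[-0.0015,-0.0015,0.0025]],
    [[0.002,0.0028,0.014],[-0.0015,-0.0015,0.0025]],
    [[0.004,0.0028,0.028],[-0.0015,-0.0015,0.0025]],
    [[0.0059,0.0028,0.0409],[-0.0015,-0.0015,0.0025]],
    [[0.0059,0.0028,0.0409],[-0.0015,-0.0015,0.0025]],
    [[0.0059,0.0028,0.0409],[-0.0015,-0.0015,0.0025]],
    [[0.0059,0.0028,0.0409],[-0.0015,-0.0015,0.0025]]
  ]
}}

```text
time_s: 25.05
position: [0.5619, -0.2885, 0.1061]
tcp_rot: [[0.981, -0.087, -0.171], [-0.086, -0.996, 0.014], [-0.172, 0.001, -0.985]]
force: [0.3, 0.1, -3.5]
opening: 0.158
```

```bash
python3 - <<'E'
from kin import *
Rp=lean(Rtool([0,0,-1],yawx(-4.9)),-10)
for h in(.04,.002): rel(grasp(P2,Z,Rp,h=.021)-[.0007,0,0]+[0,0,h],Rp)
E
```

```text
shift [-0.0007 -0.0018  0.0005] turn [ 0.0006 -0.0017 -0.002 ]
shift [ 0.0058 -0.0018  0.038 ] turn [ 0.0006 -0.0017 -0.002 ]
```

Emit:
{"method": "servo_tool", "body": {
  "targets": [
    [[0,-0.001,0],[0,0,0]],
    [[0.001,-0.001,0.008],[0,-0.0015,-0.001]],
    [[0.0025,-0.001,0.018],[0,-0.0015,-0.001]],
    [[0.004,-0.001,0.026],[0,-0.0015,-0.001]],
    [[0.005,-0.001,0.032],[0,-0.0015,-0.001]],
    [[0.0055,-0.001,0.036],[0,-0.0015,-0.001]],
    [[0.0055,-0.001,0.036],[0,-0.0015,-0.001]],
    [[0.0055,-0.001,0.036],[0,-0.0015,-0.001]],
    [[0.0055,-0.001,0.036],[0,-0.0015,-0.001]]
  ]
}}

```text
time_s: 26.18
position: [0.561, -0.2872, 0.0695]
tcp_rot: [[0.981, -0.086, -0.173], [-0.085, -0.996, 0.015], [-0.174, 0.0, -0.985]]
force: [-0.1, -0.7, -3.5]
opening: 0.155
```

```bash
python3 - <<'E'
from kin import *
Rp=lean(Rtool([0,0,-1],yawx(-4.9)),-10); rel(grasp(P2,Z,Rp,h=.021)-[.0007,0,0],Rp)
E
```

```text
shift [ 0.0009 -0.0006  0.0037] turn [ 0.0003  0.0003 -0.0009]
```

Down in half-millimetre steps.

Emit:
{"method": "servo_tool", "body": {
  "targets": [
    [[0.0003,-0.0003,0.001],[0,0,0]],
    [[0.0005,-0.0005,0.002],[0,0,0]],
    [[0.0007,-0.0005,0.003],[0,0,0]],
    [[0.0008,-0.0005,0.0035],[0,0,0]],
    [[0.0009,-0.0005,0.004],[0,0,0]],
    [[0.0009,-0.0005,0.004],[0,0,0]]
  ]
}}

```text
time_s: 26.92
position: [0.5609, -0.2866, 0.0649]
tcp_rot: [[0.981, -0.086, -0.174], [-0.085, -0.996, 0.015], [-0.175, 0.0, -0.985]]
force: [0.1, 0.2, -3.7]
opening: 0.159
```

Emit:
{"method": "servo_tool", "body": {
  "targets": [
    [[0.0001,0,0.0005],[0,0,0]],
    [[0.0002,0,0.001],[0,0,0]],
    [[0.0003,0,0.0015],[0,0,0]],
    [[0.0003,0,0.0015],[0,0,0]],
    [[0.0003,0,0.0015],[0,0,0]]
  ]
}}

```text
time_s: 27.55
position: [0.561, -0.2866, 0.0635]
tcp_rot: [[0.981, -0.086, -0.174], [-0.085, -0.996, 0.015], [-0.175, 0.0, -0.985]]
force: [0.5, -0.8, -4.1]
opening: 0.156
```

Emit:
{"method": "servo_tool", "body": {
  "targets": [
    [[0.0001,0,0.0005],[0,0,0]],
    [[0.0002,0,0.001],[0,0,0]],
    [[0.0003,0,0.0015],[0,0,0]],
    [[0.0003,0,0.0015],[0,0,0]],
    [[0.0003,0,0.0015],[0,0,0]]
  ]
}}

```text
time_s: 28.18
position: [0.561, -0.2865, 0.0621]
tcp_rot: [[0.981, -0.086, -0.174], [-0.085, -0.996, 0.015], [-0.175, 0.0, -0.985]]
force: [-1.3, 0.1, -2.0]
opening: 0.157
```

Emit:
{"method": "servo_tool", "body": {
  "targets": [
    [[0.0001,0,0.0005],[0,0,0]],
    [[0.0001,0,0.0008],[0,0,0]],
    [[0.0001,0,0.0008],[0,0,0]],
    [[0.0001,0,0.0008],[0,0,0]]
  ]
}}

```text
time_s: 28.68
position: [0.561, -0.2865, 0.062]
tcp_rot: [[0.981, -0.086, -0.174], [-0.085, -0.996, 0.015], [-0.175, 0.0, -0.985]]
force: [-2.2, 1.3, 5.8]
opening: 0.158
```

Contact (+5.8 N). Release to 40 mm and withdraw along the tool axis.

Emit:
{"method": "servo_tool", "body": {
  "targets": [
    [[0,0,0],[0,0,0]],
    [[0,0,0],[0,0,0]],
    [[0,0,0],[0,0,0]],
    [[0,0,0],[0,0,0]],
    [[0,0,-0.015],[0,0,0]],
    [[0,0,-0.04],[0,0,0]],
    [[0,0,-0.08],[0,0,0]],
    [[0,0,-0.12],[0,0,0]],
    [[-0.02,-0.02,-0.16],[0,0,0]],
    [[-0.04,-0.05,-0.19],[0,0,0]],
    [[-0.04,-0.05,-0.19],[0,0,0]],
    [[-0.04,-0.05,-0.19],[0,0,0]]
  ],
  "gripper": 0.04
}}

```text
time_s: 30.18
position: [0.5593, -0.2364, 0.2556]
tcp_rot: [[0.981, -0.086, -0.173], [-0.085, -0.996, 0.014], [-0.174, 0.001, -0.985]]
force: [-0.2, -0.4, -1.5]
opening: 0.456
```

```bash
python3 - <<'E'
from kin import *
im,K,T=snap("wrist","w10.png"); print(telemetry.read_state()["position"])
for x in comps(im,*BLUE,300)[1]:
    W=ray(K,T,cv2.boxPoints(x[2]),.056); e=W-np.roll(W,1,0); L=np.linalg.norm(e,axis=1);k=L.argmax(); print(W.mean(0).round(4),L.round(3)[:2],np.degrees(np.arctan2(e[k,1],e[k,0])).round(1))
E
```

```text
[ 0.55898194 -0.23658337  0.25465489]
[ 0.5909 -0.1994  0.056 ] [0.06  0.098] 86.2
[ 0.5649 -0.2889  0.056 ] [0.066 0.1  ] 178.8
[ 0.5063 -0.1731  0.056 ] [0.103 0.059] -8.7
[ 0.4782 -0.2603  0.056 ] [0.104 0.061] 83.9
```

View pics/w10.png

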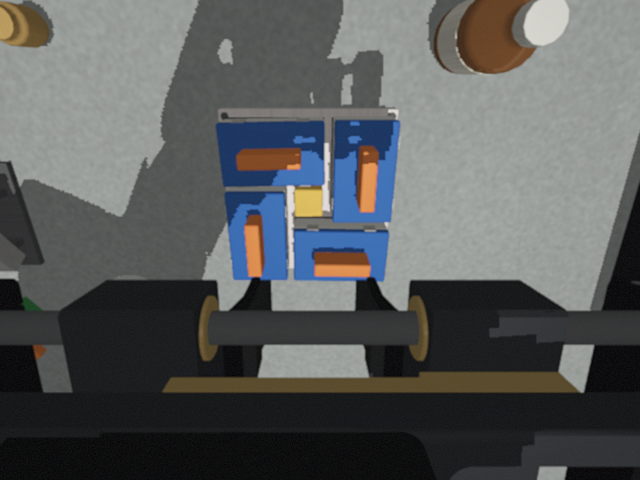

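The pinwheel is complete: the cases lie at (366,172) and (256,236), evenly spaced, each within about 2 mm of its pad. Handing in.

```bash
python3 -c "
from rig import order; print(order.hand_in())"
```

```text
the job is handed in; nothing more can be done
None
```

I took both cases out of the rack by their ribs and lowered them until the wrist force showed contact: one on pad 4 (7.3 N), the other on pad 2 (5.8 N). I then released them, withdrew the arm and handed in at about 30 s.

**Last checks:** the final wrist image puts both lid centres about 2 mm from their pads (limit 10 mm), with the long sides along the slab. The two cases already on the slab measured within about 2 mm of where they started. No bystander was approached closely or touched, but I took no final picture of all of them.

**What went wrong or disagreed:**
- **First approach:** the first try at the rack stopped short at joint 4's range limit. I backed off and gripped with the tool leaned along the rib instead.
- **Lid height:** my image estimate of the first case's lid height was about 4 mm too low. The contact force, not the image, set both final heights.
- **Long-side angles:** the lid outlines gave angles scattered by about 4° around the slab's -4.9° (limit about 6.9°). I put that down to the visible sides and ribs distorting the outlines, because the cases look square and evenly spaced in the picture.

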